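# Top up the bead bath and hold in its cut-out reset

### The arm

A 6-joint arm with a two-finger parallel gripper is mounted at the origin on a cart in front of the work surface, level with it; the furniture and walls round the work are solid. World frame = base frame: x ahead of the robot, y to its left, z up, the work surface at z = 0. Lengths are in m, angles in rad, forces in N, time in s.
With the tool pointing down it reaches from about 0.225 to 0.875 m from the base axis. Payload 3.4 kg.
Tool frame: the origin (TCP) lies midway between the tips of the shut fingers; the grasp point (between the pads) lies 19 mm behind it; x points along the fingers, z is the direction in which the jaws open and shut, and the axes are right-handed (so a half turn about x gives the same grasp; the last joint's range is limited). The gripper opens to 85 mm and grips with 20 to 120 N. Pads are 22 mm wide; open, the fingers measure 114 mm over their backs; the gripper's body (76 mm by 85 mm) begins 54 mm behind the grasp point. The pads swing forward as they close: fully open they stand 13 mm farther back than shut.
Start: joints at [-1.457, 0.276, 1.505, -0, 1.361, -0.121], TCP at [0.134, -0.559, 0.231] pointing down, gripper open.
Joint ranges: [-2.89, 2.89], [-0.75, 2.08], [0.22, 2.7], [-1.18, 4.32], [0.11, 2.71], [-2.7, 2.7]. Speed limits (rad/s): [2.57, 2.57, 3.14, 3.14, 3.14, 3.14].

### API

Orientations are given as a unit quaternion [w, x, y, z].
In Python, from rig import manip, eyes gives the robot as it stands. The module is installed in compiled form; this text tells all that it offers.
- The arm moves only by the shell command python3 -m crank 'ROWS' [FORCE]. ROWS is JSON, a list of rows, each a list of 7 numbers: the shift along the tool's x, y, z in cm, then the turn, a rotation vector about the tool's x, y, z in degrees, then the finger opening in cm, from 0 to 8.54. A call has 1 to 5 rows; each row is the pose to reach, as a shift and turn from the pose commanded when the call began, along the tool's axes at that moment; what a row does not reach only later rows make up. A row lasts 1/8 s, in which the tool goes at most 62.5 mm and 10.7 degrees, less where a joint would pass 70% of its speed; a pose out of reach is approached as far as the arm can. A call with a gripper value outside its range is refused whole. The fingers move at their own pace and stop on an object; FORCE is the grip in N (left out, the last holds). Time passes only in rows, so rows that repeat a pose let the fingers close. It gives the time, the measured TCP pose, the force and the opening at its end, in the units of the state.
- manip.get_state(): the state, without advancing time (a new reading comes with each control period).
- eyes.get_image(name): name is "scene" or "top" or "wrist"; returns a dict with "color" (480x640x3 uint8, blue, green, red), "z_map" (480x640 float32, m along the optical axis (not along the pixel's ray), 0 where there is no reading), "vertical_fov" (degrees; the focal length in pixels is half the picture's height over the tangent of half this angle, whatever the lens; pixels are square), "cx", "cy" (the principal point, pixels), "dist" ([k1, k2, p1, p2, k3] as OpenCV has them; the pictures are not rectified), "eye" and "attitude" of the camera in the world. Camera axes: x right, y up, looking along -z (the intrinsics and any distortion apply to the point x, -y, -z); pixel columns grow to the right and rows downward; lengths in m; the calibration is good to about 2 mm. A picture is of the moment at which its call begins.
- manip.sign_off(): hands the job in, once; it reports no verdict.
The state is a dict: "clock": time; "qpos": joint angles; "qd": joint speeds; "effort": joint torques, N m; "position": TCP position; "ee_rot": TCP orientation; "contact_force": force on the tool from outside, world axes, zero at the start; "moment": the same for the moment, N m; "width": finger opening in m.
Only numpy, scipy, OpenCV 4.12 (cv2) and the standard library are available. Lean on these libraries where they do the work, as an engineer would, in place of code of your own. Each camera call takes 0.05 s, during which the arm holds its last target.

### The job

The bead bath's over-temperature cut-out has tripped because the beads no longer cover its probe: with the hand scoop, tip at least three of the loose beads from the steel tray into the bath's well (never pick beads up with the fingers), then stand the scoop back down on the bench, flat on its base, and let go of it. Then take the thin reset pin from the tool stand, reach it through the bore in the bath's sloping console and press the recessed reset button fully in; finish still gripping the pin and holding the button in. Leave the dish, tube rack, bottle, flask and tape where they stand.

Things in the scene. Friction and masses are not known exactly. Their poses are not given: they have to be found in the camera images.
- bead_bath: White bead bath, fixed. Origin on the bench under the centre of its square well; z up, front (sloping grey console) to -x. Housing x -85..85, y -108..108 mm, rim 110 mm high; well 140 x 140 mm inside, its fixed bed of beads 70 mm above the bench. Console x -173..-85 mm, its face sloping at 25 degrees from 50 mm high in front to 90 mm at the well.
- bath_bed (a point): Centre of the well, at the level of the bead bed (70 mm above the bench).
- reset_bore (a point): Centre of the mouth of the reset bore on the console's face: the only hole there, at the -y side of the display, with a steel ring 16 mm across. The bore is 11 mm wide and runs 16 mm in, square to the console's face. This point has the bath's axes; for the bore's axis see button_face.
- button_face (a point): Centre of the white button's outer face (10 mm wide), 16 mm down the bore. Its z axis points out of the bore along its axis, 25 degrees from vertical, leaning to the bath's front; its x and y axes lie in the console's face.
- reset_button (a joint): Travel of the reset button (m): 0 out, 0.004 fully in (hard stop). A spring pushes it out with 2 N at rest and 6 N fully in.
- bead_tray: Open steel tray, fixed on the bench, 206 x 80 mm outside and 40 mm high, walls and floor 3 mm. Origin under its centre, long axis x. The loose beads lie in the half towards its +x end.
- bead_0: A loose aluminium bead, origin at its centre: a ball 17 mm across, 12 g, polished and slippery; rolls down slopes over about 12 degrees.
- bead_1: A loose aluminium bead, origin at its centre: a ball 17 mm across, 12 g, polished and slippery; rolls down slopes over about 12 degrees.
- bead_2: A loose aluminium bead, origin at its centre: a ball 17 mm across, 12 g, polished and slippery; rolls down slopes over about 12 degrees.
- bead_3: A loose aluminium bead, origin at its centre: a ball 17 mm across, 12 g, polished and slippery; rolls down slopes over about 12 degrees.
- bead_4: A loose aluminium bead, origin at its centre: a ball 17 mm across, 12 g, polished and slippery; rolls down slopes over about 12 degrees.
- bead_5: A loose aluminium bead, origin at its centre: a ball 17 mm across, 12 g, polished and slippery; rolls down slopes over about 12 degrees.
- scoop: Flat-bottomed aluminium hand scoop, 0.11 kg, standing on its base. Origin under the middle of the blade; x to the open nose, z up. Blade x -33..33 mm, 62 mm wide, 2 mm thick, lip 1.4 mm; back wall 30 mm high; side walls 30 mm high at the back, about 12 at the nose. A straight black handle rises rearward from the back wall, 62 degrees to level, to 114 mm high at x = -86.
- scoop_grip (a point): Middle of the scoop's handle grip, 71 mm behind the scoop's origin and 85 mm above the blade's underside. The handle is flat-sided there, 16 mm wide along the scoop's y, 18 mm thick; grip across y.
- scoop_lip (a point): Middle of the scoop's front edge, on the underside (axes as the scoop's).
- tool_stand: Bent steel tool stand, fixed, 56 x 150 mm, top plate 74 mm above the bench with two 14 mm holes 76 mm apart along its y. Each holds an upright tool that rests on its flange: the thin reset pin in one, in the other a driver with a fat black 28 mm handle and a 12 mm shaft, too thick for the bore.
- reset_pin: Reset pin, upright in the stand, all metal, 45 g. Origin on its axis, under its 26 mm flange (4 mm thick); z points up towards the handle. Slim round knurled handle 14 mm across from 4 to 62 mm above the origin; thin straight shaft 5 mm across for 60 mm below it.
- pin_tip (a point): Tip of the reset pin's shaft, 60 mm below the pin's origin (axes as the pin's).
- petri_dish: Petri dish, 92 mm across, 16 mm high, bystander.
- tube_rack: Low microtube rack, 70 x 212 x 38 mm (x, y, z), bystander.
- reagent_bottle: Small screw-cap reagent bottle, 57 mm across, 104 mm high, bystander.
- flask: Stoppered conical flask, 63 mm across, 141 mm high, bystander.
- tape: Roll of tape lying flat, 104 mm across, 25 mm high, bystander.
Things that resemble listed ones, but are neither listed nor needed, are in the scene too. What is shaped like the reset_pin but yellow is not meant.

How it is judged:
On the way, in this order (a step that is already met when the one before it is completed fails the run):
1. at least three loose beads lie in the bath's well ((distance between each of bead_0, bead_1, bead_2 and bath_bed below 0.093 m or distance between each of bead_0, bead_1, bead_3 and bath_bed below 0.093 m or distance between each of bead_0, bead_1, bead_4 and bath_bed below 0.093 m or distance between each of bead_0, bead_1, bead_5 and bath_bed below 0.093 m or distance between each of bead_0, bead_2, bead_3 and bath_bed below 0.093 m or distance between each of bead_0, bead_2, bead_4 and bath_bed below 0.093 m or distance between each of bead_0, bead_2, bead_5 and bath_bed below 0.093 m or distance between each of bead_0, bead_3, bead_4 and bath_bed below 0.093 m or distance between each of bead_0, bead_3, bead_5 and bath_bed below 0.093 m or distance between each of bead_0, bead_4, bead_5 and bath_bed below 0.093 m or distance between each of bead_1, bead_2, bead_3 and bath_bed below 0.093 m or distance between each of bead_1, bead_2, bead_4 and bath_bed below 0.093 m or distance between each of bead_1, bead_2, bead_5 and bath_bed below 0.093 m or distance between each of bead_1, bead_3, bead_4 and bath_bed below 0.093 m or distance between each of bead_1, bead_3, bead_5 and bath_bed below 0.093 m or distance between each of bead_1, bead_4, bead_5 and bath_bed below 0.093 m or distance between each of bead_2, bead_3, bead_4 and bath_bed below 0.093 m or distance between each of bead_2, bead_3, bead_5 and bath_bed below 0.093 m or distance between each of bead_2, bead_4, bead_5 and bath_bed below 0.093 m or distance between each of bead_3, bead_4, bead_5 and bath_bed below 0.093 m)), for 0.2 s.
2. the scoop stands on the bench again, let go (height (world z) of scoop below 0.012 m and angle between scoop's own z axis and vertical below 0.15 rad and contact force between the fingers and scoop below 0.1 N), for 0.2 s.
3. the gripped reset pin holds the recessed button in (value of joint reset_button above 0.003 m and contact force between reset_pin and reset_button above 1.5 N and contact force between the fingers and reset_pin above 2 N), for 0.3 s.
At the end, for the whole second after the job is handed in: button at least 3 mm in (of 4), pushed with over 1.5 N by the gripped pin, pin within 0.25 rad of the bore axis; scoop flat and still on the bench (origin below 12 mm, tilt below 0.15 rad), untouched; at least three loose bead centres within 93 mm of the bed centre (all of step 2 and all of step 3 and angle between the z axis of reset_pin and the z axis of button_face, either way round below 0.25 rad and linear speed of scoop below 0.02 m/s and (distance between each of bead_0, bead_1, bead_2 and bath_bed below 0.093 m or distance between each of bead_0, bead_1, bead_3 and bath_bed below 0.093 m or distance between each of bead_0, bead_1, bead_4 and bath_bed below 0.093 m or distance between each of bead_0, bead_1, bead_5 and bath_bed below 0.093 m or distance between each of bead_0, bead_2, bead_3 and bath_bed below 0.093 m or distance between each of bead_0, bead_2, bead_4 and bath_bed below 0.093 m or distance between each of bead_0, bead_2, bead_5 and bath_bed below 0.093 m or distance between each of bead_0, bead_3, bead_4 and bath_bed below 0.093 m or distance between each of bead_0, bead_3, bead_5 and bath_bed below 0.093 m or distance between each of bead_0, bead_4, bead_5 and bath_bed below 0.093 m or distance between each of bead_1, bead_2, bead_3 and bath_bed below 0.093 m or distance between each of bead_1, bead_2, bead_4 and bath_bed below 0.093 m or distance between each of bead_1, bead_2, bead_5 and bath_bed below 0.093 m or distance between each of bead_1, bead_3, bead_4 and bath_bed below 0.093 m or distance between each of bead_1, bead_3, bead_5 and bath_bed below 0.093 m or distance between each of bead_1, bead_4, bead_5 and bath_bed below 0.093 m or distance between each of bead_2, bead_3, bead_4 and bath_bed below 0.093 m or distance between each of bead_2, bead_3, bead_5 and bath_bed below 0.093 m or distance between each of bead_2, bead_4, bead_5 and bath_bed below 0.093 m or distance between each of bead_3, bead_4, bead_5 and bath_bed below 0.093 m)); the arm keeps its last pose, push and grip.
It fails at once if a bead is handled with the fingers (contact force between the fingers and bead_0 above 0.5 N or contact force between the fingers and bead_1 above 0.5 N or contact force between the fingers and bead_2 above 0.5 N or contact force between the fingers and bead_3 above 0.5 N or contact force between the fingers and bead_4 above 0.5 N or contact force between the fingers and bead_5 above 0.5 N).
It fails at once if the dish, tube rack, bottle, flask or tape is pushed more than 3 cm or tipped (distance of any of petri_dish, tube_rack, reagent_bottle, flask, tape from where it was at the start of the episode above 0.03 m or angle between any of petri_dish, tube_rack, reagent_bottle, flask, tape's own z axis and vertical above 0.4 rad).
It also fails if it takes over 67 s, if anything falls off the work surface, if the arm or the gripper's body presses on something with over 40 N, if the wrist force passes 120 N, or if a joint passes its speed limit or range.

## Working session

There is one attempt and no reset: what is moved stays moved. The work goes in short steps, Python scripts to look and compute and a shell command to move; the robot and the scene stay as the last step left them, time stands still between calls to the robot, and variables do not carry over. Pictures are saved under pics/ and viewed, and the job is handed in when it is done.

```bash
mkdir -p pics; ls
python3 - <<'E'
from rig import manip, eyes
import cv2
s=manip.get_state();print(s)
for n in ["scene","top","wrist"]:
    d=eyes.get_image(n);cv2.imwrite(f"pics/{n}0.png",d["color"])
    print(n,d["vertical_fov"],d["cx"],d["cy"],d["dist"],d["eye"],d["attitude"])
E
```

```text
pics
{'clock': 0.0, 'qpos': array([-1.45699369e+00,  2.76627083e-01,  1.50613477e+00, -2.23675111e-05,
        1.36068256e+00, -1.21010383e-01]), 'qd': array([-8.92264038e-04,  1.16013415e-03, -1.12660088e-03,  7.45678728e-05,
        1.55913510e-03,  3.30859972e-03]), 'effort': array([-3.27268419e-03, -4.16782701e+01, -2.45808578e+01, -7.97353914e-04,
        1.08479595e-02,  1.31179172e-05]), 'position': array([ 0.13370167, -0.55870362,  0.23042075]), 'ee_rot': array([ 0.5546604 ,  0.43844707,  0.55559391, -0.43752875]), 'contact_force': array([-0.1635417 , -0.50524895,  0.26341689]), 'moment': array([-0.02772358, -0.01154657,  0.02742477]), 'width': 0.0852646274879831}
scene 48.653547795151574 318.4290322333182 243.88657779577025 [0.00949693 0.         0.         0.         0.        ] [-0.0665995  -1.02392464  0.77042806] [ 0.83838645  0.46525298 -0.14013164 -0.24700397]
top 51.11299854847655 316.18065508363964 234.7738577541179 [-0.00058405  0.          0.          0.          0.        ] [ 0.47810689 -0.07576553  1.32165922] [ 0.71367807  0.03010375 -0.02913837 -0.6992198 ]
wrist 69.96750164149904 320.01612219711353 242.25828668520768 [-0.06607446  0.          0.          0.          0.        ] [ 0.2020125  -0.54324783  0.37444676] [ 0.77733782 -0.10752165  0.08610168 -0.61381717]
```

View pics/scene0.png

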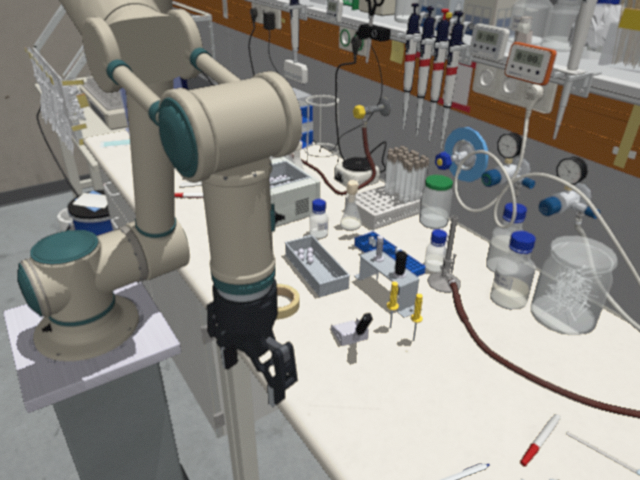

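View pics/top0.png

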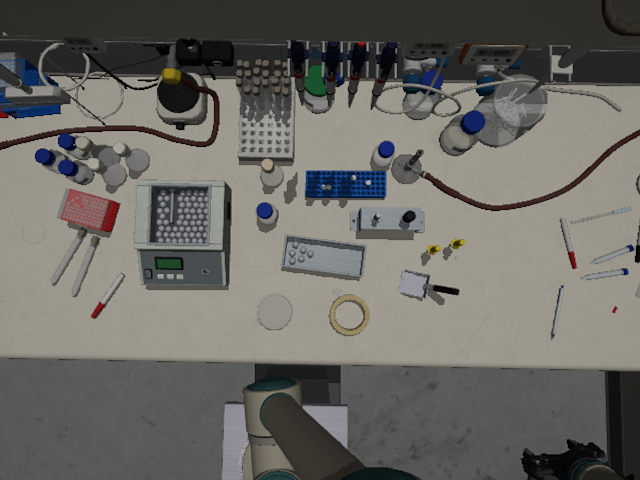

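View pics/wrist0.png

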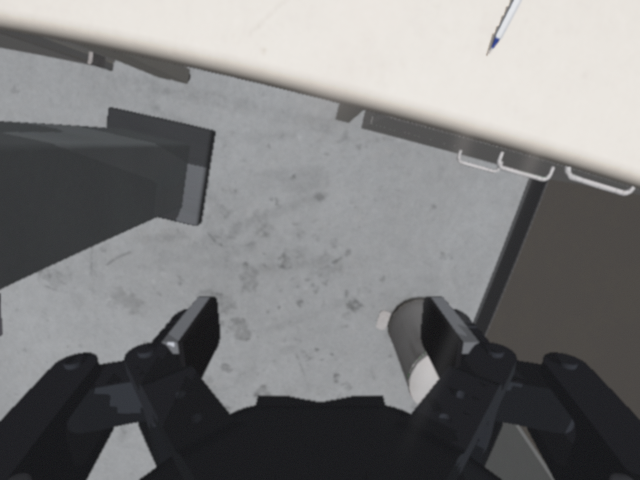

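The overview shows the bath at (183,235) in the top view, with its console towards the robot. The tray is at (323,256) with its beads at the left end, and the scoop is at (428,286) with its nose left. The stand is at (388,220), with the silver pin at (376,216) and the fat driver at (408,216).

```bash
cat > h.py <<'E'
import numpy as np, cv2
from rig import manip, eyes
from scipy.spatial.transform import Rotation as R
def rot(q): return R.from_quat([q[1],q[2],q[3],q[0]])
def K(d):
    f=240/np.tan(np.radians(d["vertical_fov"])/2)
    return np.array([[f,0,d["cx"]],[0,f,d["cy"]],[0,0,1.]])
def ray(d,uv):
    n=cv2.undistortPoints(np.array(uv,float).reshape(-1,1,2),K(d),np.array(d["dist"])).reshape(-1,2)
    v=np.c_[n[:,0],-n[:,1],-np.ones(len(n))]
    return np.array(d["eye"]),rot(d["attitude"]).apply(v)
def plane(d,uv,z):
    e,v=ray(d,uv); t=(z-e[2])/v[:,2]; return e+v*t[:,None]
def zpt(d,uv):
    e,v=ray(d,uv); uv=np.array(uv).reshape(-1,2)
    dz=np.array([d["z_map"][int(round(b)),int(round(a))] for a,b in uv]); return e+v*dz[:,None]
def proj(d,P):
    p=rot(d["attitude"]).inv().apply(np.atleast_2d(P)-d["eye"]); p=p*[1,-1,-1]
    return cv2.projectPoints(p.reshape(-1,1,3),np.zeros(3),np.zeros(3),K(d),np.array(d["dist"]))[0].reshape(-1,2)
def cloud(d):
    u,v=np.meshgrid(np.arange(640),np.arange(480)); 
    e,r=ray(d,np.c_[u.ravel(),v.ravel()]); return (e+r*d["z_map"].ravel()[:,None]).reshape(480,640,3)
def crop(d,x0,y0,x1,y1,s,name):
    c=cv2.resize(d["color"][y0:y1,x0:x1],None,fx=s,fy=s,interpolation=cv2.INTER_CUBIC); cv2.imwrite("pics/"+name,c)
def tool():
    s=manip.get_state(); return s["position"],rot(s["ee_rot"]),s
E
python3 - <<'E'
from h import *
d=eyes.get_image("top")
crop(d,125,170,285,290,5,"t_bath.png")
crop(d,270,190,470,340,4,"t_mid.png")
c=cloud(d)
for uv in [(205,271),(183,215),(300,250),(413,286),(445,290),(376,216),(323,262),(350,190)]:
    print(uv,c[uv[1],uv[0]].round(3))
E
```

```text
(205, 271) [0.487 0.205 0.055]
(183, 215) [0.626 0.263 0.07 ]
(300, 250) [ 0.547 -0.032  0.015]
(413, 286) [ 0.46  -0.329  0.001]
(445, 290) [ 0.453 -0.389  0.093]
(376, 216) [ 0.627 -0.216  0.126]
(323, 262) [ 0.517 -0.092  0.006]
(350, 190) [ 0.706 -0.159  0.028]
```

View pics/t_bath.png

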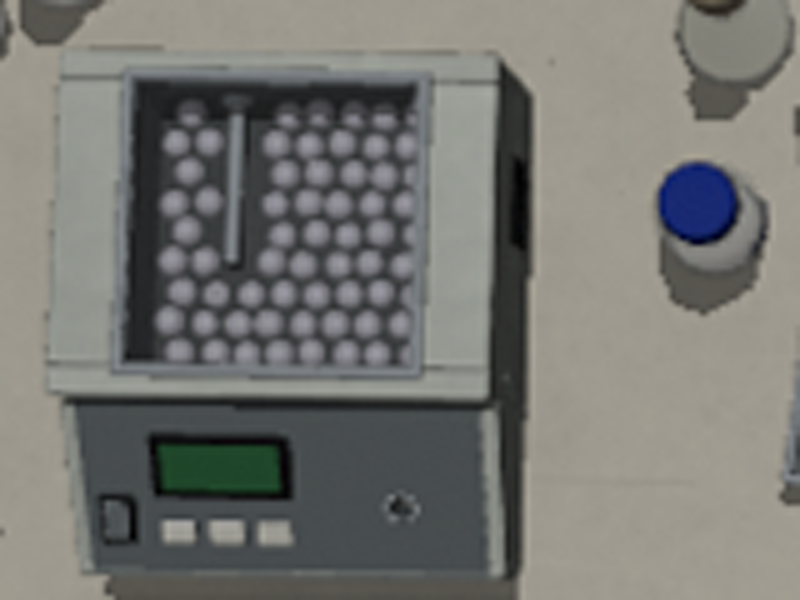

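View pics/t_mid.png

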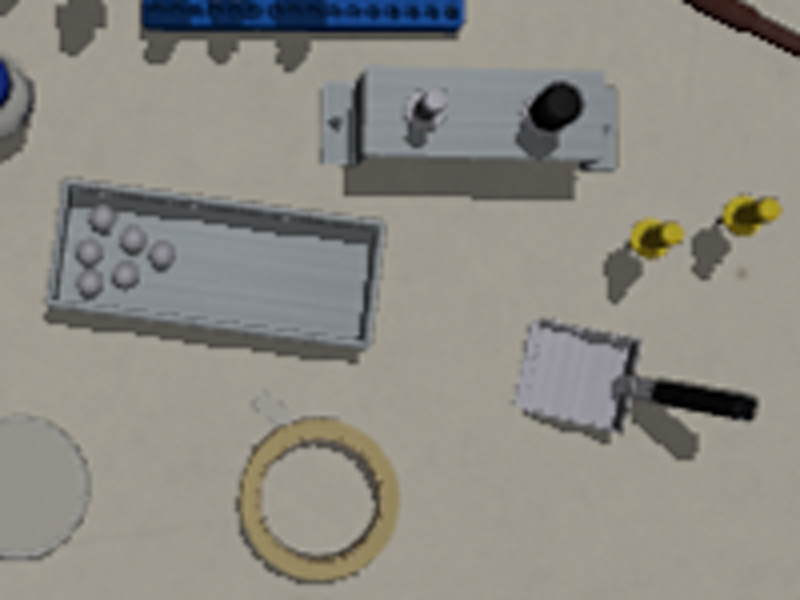

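Run:
```python
from h import *
d=eyes.get_image("top")
def P(pts,o,s,z): return plane(d,[(a/s+o[0]-.4,b/s+o[1]-.4) for a,b in pts],z)
B=(125,170);M=(270,190)
def ang(v): return np.degrees(np.arctan2(v[1],v[0])).round(1)
rim=P([(124,72),(432,73),(420,377),(114,370)],B,5,.11);print("rim",rim.round(4),rim.mean(0).round(4))
print("lens",np.linalg.norm(np.diff(rim,axis=0,append=rim[:1]),axis=1).round(3),[ang(v) for v in np.diff(rim,axis=0)])
hou=P([(62,52),(500,54),(490,400),(48,392)],B,5,.11);print("hous",hou.round(4),hou.mean(0).round(4))
print("lens",np.linalg.norm(np.diff(hou,axis=0,append=hou[:1]),axis=1).round(3),[ang(v) for v in np.diff(hou,axis=0)])
for z in(.06,.07,.08):print("bore",P([(402,508)],B,5,z))
tr=P([(64,181),(385,221),(366,346),(49,306)],M,4,.04);print("tray",tr.round(4),tr.mean(0).round(4))
print("lens",np.linalg.norm(np.diff(tr,axis=0,append=tr[:1]),axis=1).round(3),[ang(v) for v in np.diff(tr,axis=0)])
print("beads",P([(103,219),(133,240),(162,255),(89,252),(125,275),(90,284)],M,4,.0115).round(4))
print("stand",P([(366,70),(604,72),(576,166),(358,157)],M,4,.074).round(4))
print("pin top",P([(434,99)],M,4,.136),"flange",P([(421,112)],M,4,.078))
print("scoop end",P([(754,406)],M,4,.112),"base of handle",P([(625,388)],M,4,.03))
print("noseL,R",P([(536,322),(518,402)],M,4,.008).round(4),"backtop",P([(637,341),(618,432)],M,4,.03).round(4))
c=cloud(d)
hsv=d["color"].max(2)
m=np.zeros((480,640),bool);m[275:300,425:462]=hsv[275:300,425:462]<45
pts=c[m];pts=pts[pts[:,2]>.035];print(len(pts));u,s,vt=np.linalg.svd(pts-pts.mean(0));print("handle",pts.mean(0),vt[0],pts[:,2].min(),pts[:,2].max())
p,r,s=tool();print(p,r.as_matrix().round(3))
```

```text
rim [[0.696  0.337  0.11  ]
 [0.6986 0.1865 0.11  ]
 [0.5497 0.1866 0.11  ]
 [0.5501 0.3348 0.11  ]] [0.6236 0.2612 0.11  ]
lens [0.151 0.149 0.148 0.146] [np.float64(-89.0), np.float64(179.9), np.float64(89.9)]
hous [[0.7053 0.3678 0.11  ]
 [0.7087 0.1536 0.11  ]
 [0.5393 0.1523 0.11  ]
 [0.5388 0.3662 0.11  ]] [0.623 0.26  0.11 ]
lens [0.214 0.169 0.214 0.167] [np.float64(-89.1), np.float64(-179.6), np.float64(90.1)]
bore [[0.48671753 0.20391901 0.06      ]]
bore [[0.48664928 0.20170221 0.07      ]]
bore [[0.48658103 0.19948541 0.08      ]]
tray [[ 0.5839  0.0054  0.04  ]
 [ 0.5625 -0.2005  0.04  ]
 [ 0.4826 -0.1894  0.04  ]
 [ 0.5038  0.013   0.04  ]] [ 0.5332 -0.0929  0.04  ]
lens [0.207 0.081 0.203 0.08 ] [np.float64(-96.0), np.float64(172.1), np.float64(84.0)]
beads [[ 0.5619 -0.0189  0.0115]
 [ 0.5486 -0.0388  0.0115]
 [ 0.5391 -0.058   0.0115]
 [ 0.5401 -0.0103  0.0115]
 [ 0.5256 -0.0341  0.0115]
 [ 0.5193 -0.0114  0.0115]]
stand [[ 0.6548 -0.1841  0.074 ]
 [ 0.6566 -0.3332  0.074 ]
 [ 0.5971 -0.3159  0.074 ]
 [ 0.5999 -0.1798  0.074 ]]
pin top [[ 0.62943704 -0.2193808   0.136     ]] flange [[ 0.62851328 -0.21838659  0.078     ]]
scoop end [[ 0.45125293 -0.41579271  0.112     ]] base of handle [[ 0.45919967 -0.35633366  0.03      ]]
noseL,R [[ 0.5006 -0.3029  0.008 ]
 [ 0.4484 -0.2915  0.008 ]] backtop [[ 0.4893 -0.364   0.03  ]
 [ 0.4311 -0.3519  0.03  ]]
139
handle [ 0.45345269 -0.39120468  0.08950796] [-0.09441645 -0.49849426  0.86173604] 0.04703204742353084 0.11774472110439804
[ 0.13376267 -0.55901254  0.23089969] [[-0.     0.973  0.233]
 [ 0.001  0.233 -0.973]
 [-1.     0.    -0.001]]
```

```bash
cat >> h.py <<'E'
def Rt(x,z):
    x=np.array(x,float);x/=np.linalg.norm(x);z=np.array(z,float);z-=x*(z@x);z/=np.linalg.norm(z)
    return R.from_matrix(np.c_[x,np.cross(z,x),z])
def go(pt,Rtarget):
    p,r,s=tool()
    print("t",s["clock"].__round__(2),"p",p.round(4),"w",round(s["width"],4),"F",s["contact_force"].round(1))
    print("shift cm",(r.inv().apply(np.array(pt)-p)*100).round(2),"rot deg",np.degrees((r.inv()*Rtarget).as_rotvec()).round(1))
def yaw(a): return [np.cos(np.radians(a)),np.sin(np.radians(a)),0]
E
python3 - <<'E'
from h import *
go([.452,-.397,.20],Rt([0,0,-1],yaw(-12)))
E
```

```text
t 0.25 p [ 0.1338 -0.559   0.2309] w 0.0855 F [ 0.1 -0.7  0. ]
shift cm [ 3.1  34.72 -8.35] rot deg [-64.5  -0.   -0. ]
```

```bash
python3 -m crank '[[0,10,-2,-20,0,0,8.5],[0,20,-4,-40,0,0,8.5],[0,34.7,-8.3,-64.5,0,0,6],[2,34.7,-8.3,-64.5,0,0,6],[2,34.7,-8.3,-64.5,0,0,6]]'
python3 -m crank '[[0,0,0,0,0,0,6]]'
python3 - <<'E'
from h import *
go([.452,-.397,.20],Rt([0,0,-1],yaw(-12)))
E
```

```text
clock: 0.88
position: [0.4136, -0.4181, 0.2166]
ee_rot: [0.694, 0.138, 0.693, -0.138]
contact_force: [0.2, -0.5, -0.8]
width: 0.06
clock: 1.0
position: [0.4153, -0.4161, 0.2157]
ee_rot: [0.694, 0.139, 0.694, -0.137]
contact_force: [-0.9, -0.9, -0.1]
width: 0.06
t 1.0 p [ 0.4153 -0.4161  0.2157] w 0.06 F [-0.9 -0.9 -0.1]
shift cm [1.58 3.16 2.66] rot deg [-10.5  -0.   -0.1]
```

```bash
python3 -m crank '[[0,3.2,2.7,-10.5,0,0,6],[0,3.2,2.7,-10.5,0,0,6]]'
python3 - <<'E'
from h import *
go([.452,-.397,.20],Rt([0,0,-1],yaw(-12)))
d=eyes.get_image("wrist");cv2.imwrite("pics/w1.png",d["color"])
print(proj(d,[[.452,-.397,.085],[.467,-.3276,0]]))
E
```

```text
clock: 1.25
position: [0.4504, -0.3995, 0.2165]
ee_rot: [0.703, 0.075, 0.703, -0.075]
contact_force: [-1.2, -1.0, 0.3]
width: 0.06
t 1.25 p [ 0.4504 -0.3995  0.2165] w 0.06 F [-1.2 -1.   0.3]
shift cm [1.65 0.28 0.1 ] rot deg [-0.2  0.  -0. ]
[[320.04703983 228.53330131]
 [319.91953397 140.81604205]]
```

View pics/w1.png

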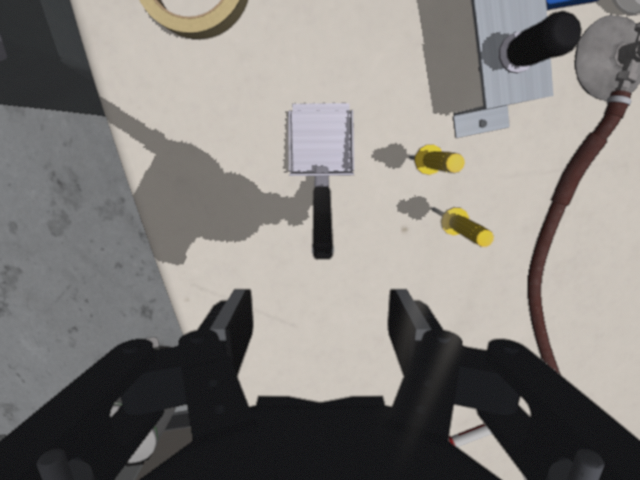

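The handle spans (321,187)–(323,255), which matches the predicted grip point at (320,228). I'm descending to grip it.

```bash
python3 -m crank '[[5,0.2,0.2,0,0,0,6],[9,0.2,0.2,0,0,0,5],[13,0.2,0.2,0,0,0,4],[15,0.2,0.2,0,0,0,4],[15,0.2,0.2,0,0,0,4]]' 70
python3 - <<'E'
from h import *
go([.452,-.397,.066],Rt([0,0,-1],yaw(-12)))
d=eyes.get_image("wrist");cv2.imwrite("pics/w2.png",d["color"])
E
```

```text
clock: 1.92
position: [0.4493, -0.3985, 0.0651]
ee_rot: [0.702, 0.078, 0.704, -0.076]
contact_force: [-0.7, -0.7, 0.1]
width: 0.0402
t 1.93 p [ 0.4493 -0.3985  0.0651] w 0.0402 F [-0.7 -0.7  0.1]
shift cm [-0.09  0.21  0.23] rot deg [-0.5 -0.2 -0.1]
```

View pics/w2.png

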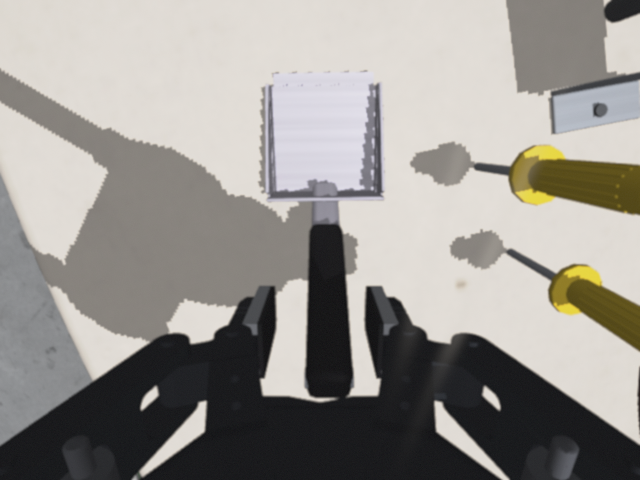

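The handle at (328,310) sits between the pads, about 2 mm off centre. I'll correct that and close.

```bash
python3 -m crank '[[0,0.2,0.25,0,0,0,3],[0,0.2,0.25,0,0,0,1],[0,0.2,0.25,0,0,0,1],[0,0.2,0.25,0,0,0,1],[0,0.2,0.25,0,0,0,1]]' 70
python3 -m crank '[[0,0,0,0,0,0,1],[-4,0,0,0,0,0,1],[-7,0,0,0,0,0,1],[-10,0,0,0,0,0,1],[-10,0,0,0,0,0,1]]'
python3 - <<'E'
from h import *
go([.452,-.397,.066],Rt([0,0,-1],yaw(-12)))
d=eyes.get_image("wrist");cv2.imwrite("pics/w3.png",d["color"])
d=eyes.get_image("top");crop(d,270,190,470,340,4,"t3.png")
E
```

```text
clock: 2.6
position: [0.4548, -0.3979, 0.0683]
ee_rot: [0.703, 0.075, 0.703, -0.077]
contact_force: [-1.3, 0.1, 6.4]
width: 0.0155
clock: 3.22
position: [0.4559, -0.3984, 0.1694]
ee_rot: [0.705, 0.074, 0.701, -0.077]
contact_force: [0.2, -0.0, -2.7]
width: 0.0149
t 3.23 p [ 0.4559 -0.3984  0.1694] w 0.0149 F [ 0.2 -0.  -2.7]
shift cm [10.34  0.09 -0.46] rot deg [-0.3  0.3  0.2]
```

View pics/w3.png

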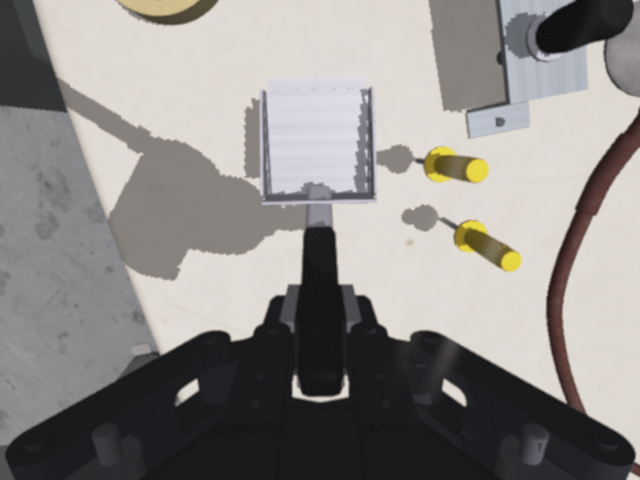

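View pics/t3.png

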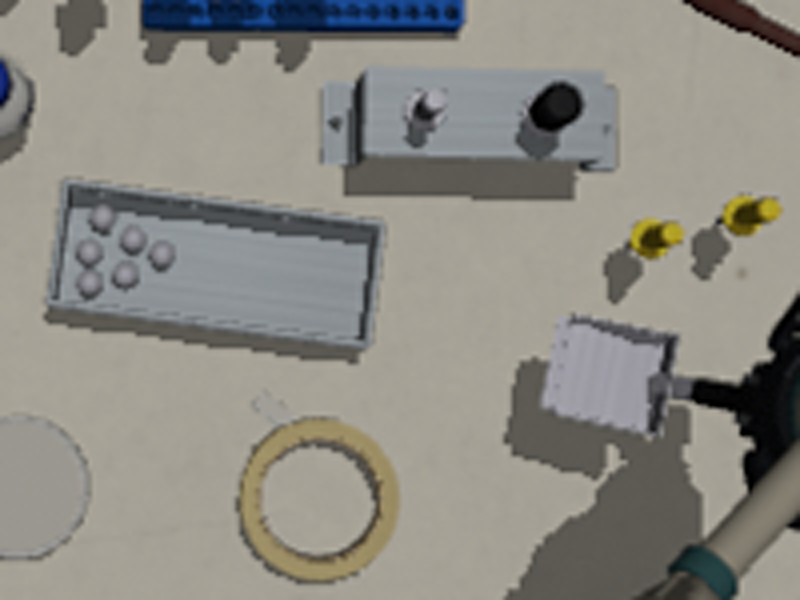

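```bash
cat >> h.py <<'E'
def scoop(show=True):
    d=eyes.get_image("wrist"); p,r,s=tool(); c=cloud(d)
    P=r.inv().apply((c.reshape(-1,3)-p)).reshape(480,640,3)   # tool frame
    return d,P,p,r
E
python3 - <<'E'
from h import *
d,P,p,r=scoop()
reg=P[95:180,280:355].reshape(-1,3)
print("bladepts",np.median(reg,0).round(4))
ctr=reg.mean(0);u,sv,vt=np.linalg.svd(reg-ctr,full_matrices=False);n=vt[2];n*=-np.sign(n[0]);print("normal tool",n.round(3),"world",r.apply(n).round(3),"resid",sv[2]/np.sqrt(len(reg)))
# intersect rays with blade plane for corner pixels
e,v=ray(d,[(268,79),(365,76),(262,200),(376,201),(268,100),(372,100)])
e=r.inv().apply(e-p);v=r.inv().apply(v)
t=((ctr-e)@n)/(v@n);print((e+v*t[:,None]).round(4))
print((r.apply(e+v*t[:,None])+p).round(4))
E
```

```text
bladepts [ 0.0643  0.0736 -0.0002]
normal tool [-0.999  0.027 -0.032] world [-0.024  0.031  0.999] resid 0.010468312660949662
[[ 0.0655  0.1058 -0.0281]
 [ 0.0638  0.107   0.0269]
 [ 0.0638  0.0365 -0.034 ]
 [ 0.0616  0.0362  0.0354]
 [ 0.0652  0.0944 -0.0284]
 [ 0.0633  0.0941  0.0312]]
[[ 0.449  -0.2869  0.1001]
 [ 0.503  -0.2975  0.1017]
 [ 0.4284 -0.3533  0.1017]
 [ 0.4962 -0.3685  0.1038]
 [ 0.4463 -0.298   0.1004]
 [ 0.5044 -0.311   0.1022]]
```

```bash
cat >> h.py <<'E'
def fitplane(Q):
    m=np.ones(len(Q),bool)
    for _ in range(8):
        A=np.c_[Q[m][:,1:],np.ones(m.sum())];co=np.linalg.lstsq(A,Q[m][:,0],rcond=None)[0]
        res=Q[:,0]-np.c_[Q[:,1:],np.ones(len(Q))]@co;m=abs(res)<max(.002,2*np.median(abs(res)))
    return co,np.median(abs(res)),m.mean()   # x = a*y+b*z+c  in tool frame
E
python3 - <<'E'
from h import *
d,P,p,r=scoop()
reg=P[95:180,280:355].reshape(-1,3);print(fitplane(reg), np.percentile(reg[:,0],[1,10,50,90,99]).round(4))
E
```

```text
(array([-0.00122338, -0.00490982,  0.06472632]), np.float64(0.00045478488232919556), np.float64(0.992313725490196)) [0.0629 0.0638 0.0646 0.0655 0.0662]
```

Run:
```python
from h import *
go([.5227,-.1928,.155],Rt([0,0,-1],yaw(-6)))
```

```text
t 3.42 p [ 0.4538 -0.3963  0.1651] w 0.015 F [-0.8 -0.5 -1.5]
shift cm [ 1.04 21.35  2.38] rot deg [-6.3 -0.1 -0.1]
```

```bash
python3 -m crank '[[0,5,0,0,0,0,1],[0,10,0,-2,0,0,1],[0,15,0.5,-4,0,0,1],[0.5,21.3,2.4,-6.3,0,0,1],[1,21.3,2.4,-6.3,0,0,1]]' 
python3 -m crank '[[0,0,0,0,0,0,1],[0,0,0,0,0,0,1]]'
python3 - <<'E'
from h import *
go([.5227,-.1928,.105],Rt([0,0,-1],yaw(-6)))
d=eyes.get_image("wrist");cv2.imwrite("pics/w4.png",d["color"])
E
```

```text
clock: 4.05
position: [0.5242, -0.1901, 0.1552]
ee_rot: [0.706, 0.036, 0.707, -0.035]
contact_force: [-0.2, -0.6, -1.1]
width: 0.0153
clock: 4.3
position: [0.5229, -0.1953, 0.1561]
ee_rot: [0.706, 0.038, 0.706, -0.038]
contact_force: [0.3, -0.3, -1.5]
width: 0.015
t 4.3 p [ 0.5229 -0.1953  0.1561] w 0.015 F [ 0.3 -0.3 -1.5]
shift cm [ 5.11  0.24 -0.04] rot deg [-0.1 -0.1  0. ]
```

View pics/w4.png

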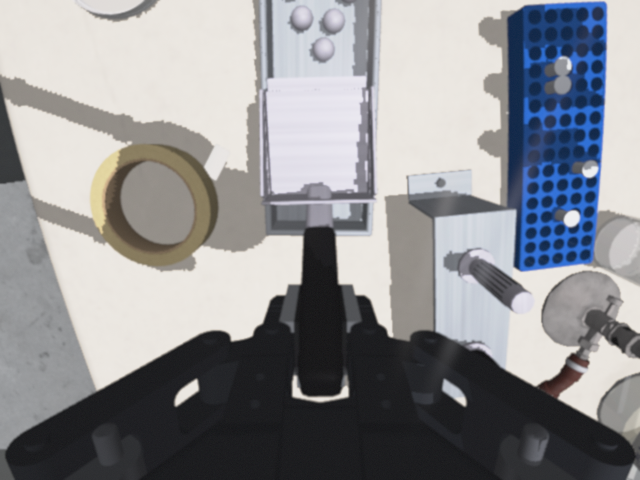

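Run:
```python
from h import *
d=eyes.get_image("wrist");p,r,s=tool()
crop(d,230,0,420,250,2.4,"w4c.png")
def pl(uv,z): return r.inv().apply(plane(d,uv,z)-p).round(4)
print(pl([(261,20),(381,20),(264,235),(372,235)],.04))
print(pl([(302,17),(334,20),(324,48)],.0115))
print(r.inv().apply(np.array([.5332,-.0929,.04])-p))
```

```text
[[ 0.1165  0.1534 -0.0395]
 [ 0.1165  0.1533  0.0426]
 [ 0.1166  0.0011 -0.0433]
 [ 0.1166  0.0011  0.0416]]
[[ 0.145   0.1644 -0.0128]
 [ 0.145   0.1623  0.0115]
 [ 0.145   0.1423  0.0039]]
[ 0.11654105  0.10313562 -0.00086628]
```

View pics/w4c.png

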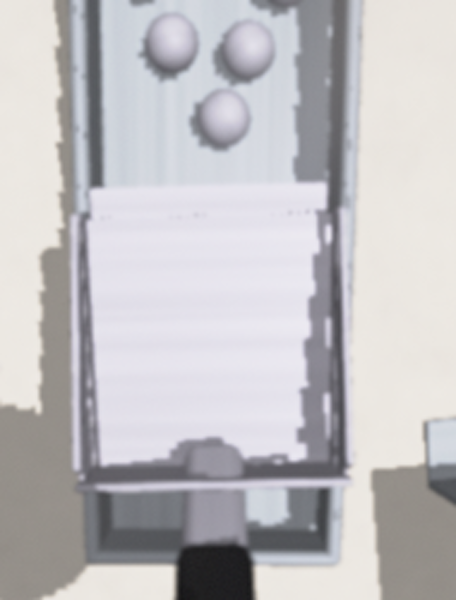

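```bash
python3 -m crank '[[4,0,0.05,0,0,0,1],[7,0,0.05,0,0,0,1],[8.4,0,0.05,0,0,0,1],[8.4,0,0.05,0,0,0,1],[8.4,0,0.05,0,0,0,1]]'
python3 - <<'E'
from h import *
go([.5227,-.1928,.0695],Rt([0,0,-1],yaw(-6)))
d=eyes.get_image("wrist");crop(d,160,0,480,250,2.4,"w5.png")
E
```

```text
clock: 5.03
position: [0.5248, -0.1949, 0.0736]
ee_rot: [0.707, 0.037, 0.705, -0.038]
contact_force: [-0.5, -0.3, -0.1]
width: 0.0151
t 5.03 p [ 0.5248 -0.1949  0.0736] w 0.0151 F [-0.5 -0.3 -0.1]
shift cm [ 0.41  0.18 -0.23] rot deg [-0.1  0.1  0. ]
```

View pics/w5.png

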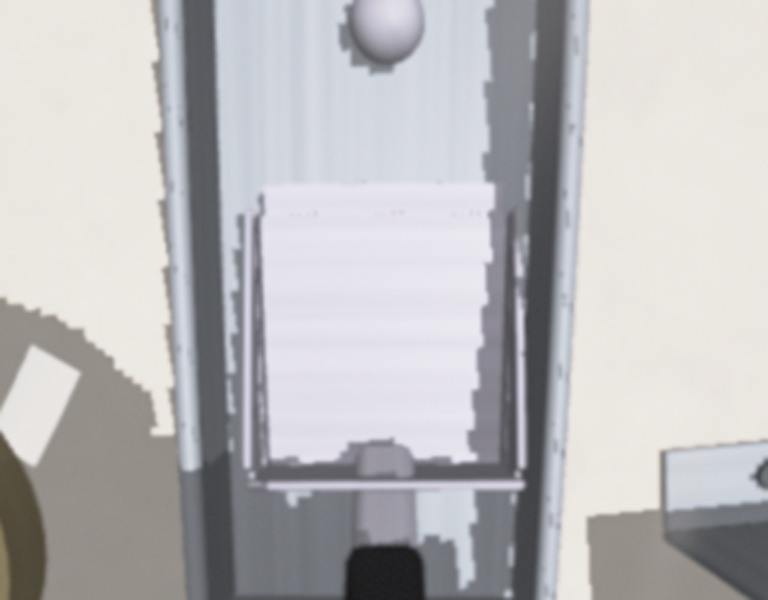

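```bash
python3 -m crank '[[0,0,-0.1,0,0,-1.5,1],[0.1,0,-0.1,0,0,-1.5,1],[0.1,0,-0.1,0,0,-1.5,1]]' 
python3 -m crank '[[0.1,0,0,0,0,0,1],[0.1,0,0,0,0,0,1]]'
```

```text
clock: 5.45
position: [0.5235, -0.1943, 0.0725]
ee_rot: [0.706, 0.027, 0.706, -0.047]
contact_force: [-0.3, -1.5, 3.9]
width: 0.015
clock: 5.7
position: [0.5235, -0.1947, 0.072]
ee_rot: [0.706, 0.028, 0.706, -0.047]
contact_force: [-0.1, -1.7, 9.0]
width: 0.0153
```

```bash
python3 -m crank '[[-0.1,1.5,0,0,0,0,1],[-0.13,3,0,0,0,0,1],[-0.17,4.5,0,0,0,0,1],[-0.21,6,0,0,0,0,1],[-0.21,6,0,0,0,0,1]]'
python3 - <<'E'
from h import *
d=eyes.get_image("wrist");crop(d,160,0,480,250,2.4,"w6.png");print(tool()[2]["contact_force"])
E
```

```text
clock: 6.32
position: [0.5313, -0.1343, 0.0724]
ee_rot: [0.707, 0.028, 0.705, -0.047]
contact_force: [1.4, -0.6, 4.9]
width: 0.0151
[ 2.35241739 -0.48345712  5.29302178]
```

View pics/w6.png

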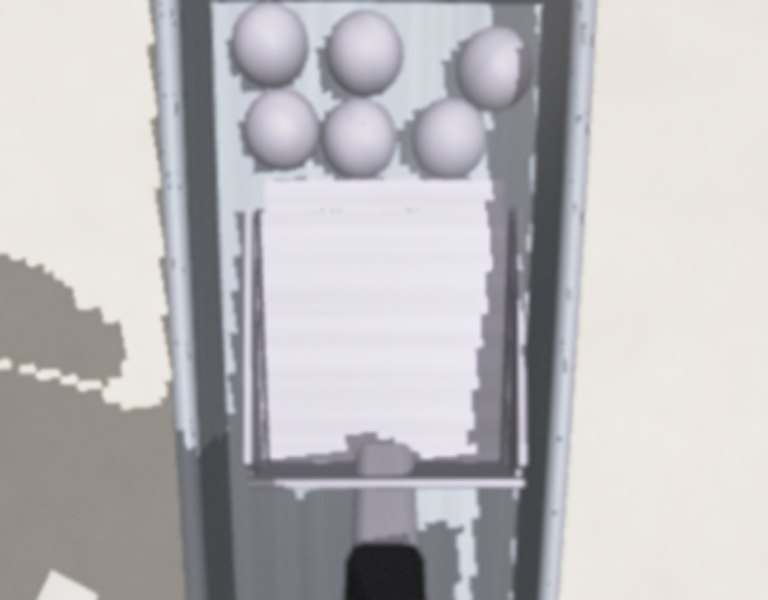

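Two rows of three beads lie ahead of the lip, at crop y≈50 and y≈135. I'm continuing to the end wall.

```bash
python3 -m crank '[[-0.02,0.8,0,0,0,0,1],[-0.05,1.6,0,0,0,0,1],[-0.07,2.4,0,0,0,0,1],[-0.09,3.1,0,0,0,0,1],[-0.1,3.4,0,0,0,0,1]]'
python3 - <<'E'
from h import *
d=eyes.get_image("wrist");crop(d,160,0,480,250,2.4,"w7.png");print(tool()[2]["contact_force"])
E
```

```text
clock: 7.0
position: [0.5349, -0.1046, 0.0735]
ee_rot: [0.707, 0.024, 0.705, -0.048]
contact_force: [-1.4, -12.9, 12.5]
width: 0.0149
[ -0.8365282  -10.1327587   10.77323902]
```

View pics/w7.png

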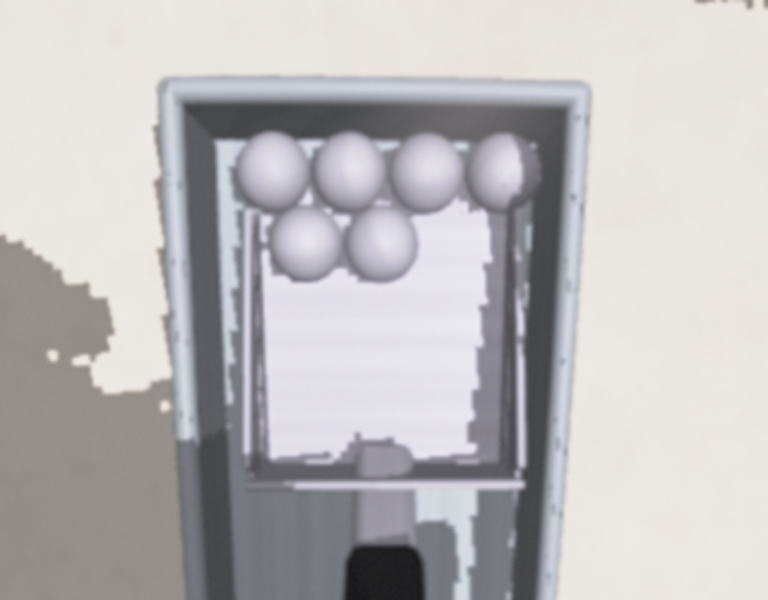

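The outer beads at crop (273,172) and (505,172) are jammed between the scoop's side walls and the end wall. I'll check where the lip is.

Run:
```python
from h import *
d=eyes.get_image("wrist");p,r,s=tool()
f=lambda u,v:(u/2.4+160-.3,v/2.4-.3)
def pl(uv,z): return r.inv().apply(plane(d,[f(*q) for q in uv],z)-p).round(4)
print("wall base",pl([(370,140)],.003)); print("beads",pl([(273,172),(350,172),(427,172),(505,172)],.0115)); print("row2",pl([(306,243),(381,243)],.0135));print("wall front top sides",pl([(250,210),(515,210)],.015))
print(proj(d,r.apply([[.0667,.1055,-.03],[.0667,.1055,.03]])+p))
```

```text
wall base [[ 0.0665  0.1171 -0.0024]]
beads [[ 0.0582  0.1085 -0.0244]
 [ 0.0583  0.1084 -0.0069]
 [ 0.0584  0.1084  0.0106]
 [ 0.0585  0.1085  0.0284]]
row2 [[ 0.0568  0.0929 -0.0171]
 [ 0.0569  0.0928  0.0002]]
wall front top sides [[ 0.055   0.0999 -0.0294]
 [ 0.0553  0.0999  0.0305]]
[[265.7427261   80.15387644]
 [370.74429255  80.02578769]]
```

The lip is 3 mm short of the bead centres, so the packed row of four is blocking it. I'll back off gently with the two captured beads, tilt up to seat them at the back, and then look.

```bash
python3 -m crank '[[-0.05,-0.3,0,0,0,0,1],[-0.05,-0.8,0,0,0,0,1],[-0.05,-1.4,0,0,0,0,1],[-0.05,-2.0,0,0,0,0,1],[-0.05,-2.3,0,0,0,0,1]]'
python3 - <<'E'
from h import *
d=eyes.get_image("wrist");crop(d,160,0,480,250,2.4,"w8.png");print(tool()[2]["contact_force"])
E
```

```text
clock: 7.72
position: [0.5299, -0.1235, 0.0721]
ee_rot: [0.705, 0.028, 0.707, -0.046]
contact_force: [-0.2, 3.1, 2.5]
width: 0.0151
[-0.84310694  1.81354926  4.57538663]
```

View pics/w8.png

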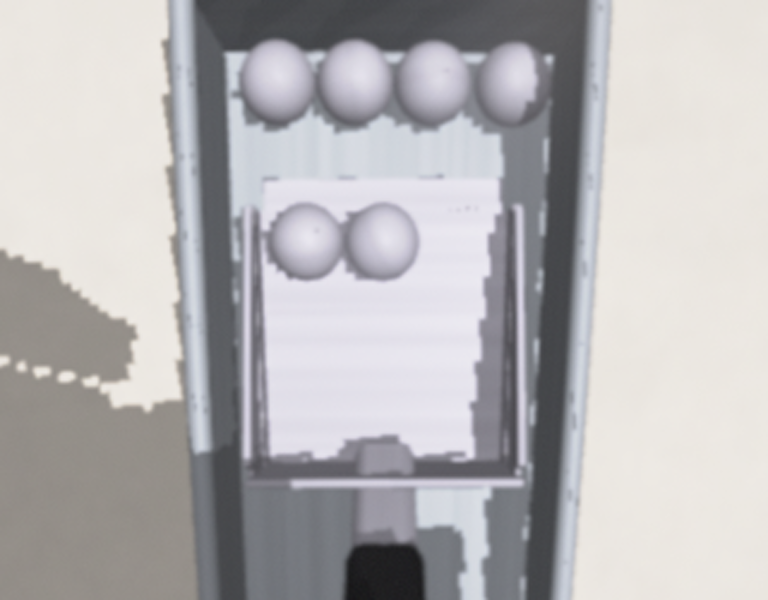

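Both captured beads ride on the blade at crop (306,243) and (381,243), and the other four stay in line along the end wall. The plan is to advance to contact again, then pivot the nose up with light forward pressure. That lifts the row along the wall, and the side walls tilt back out of the way.

```bash
python3 -m crank '[[-0.03,0.8,0,0,0,0,1],[-0.06,1.6,0,0,0,0,1],[-0.06,2.1,0,0,0,0,1],[-0.06,2.1,0,0,0,0,1]]' 
python3 -m crank '[[0.25,-0.3,0,0,0,5,1],[0.67,-0.7,0,0,0,10,1],[1.15,-1.0,0,0,0,15,1],[1.65,-1.2,0,0,0,20,1],[1.75,-1.2,0,0,0,21,1]]'
python3 - <<'E'
from h import *
d=eyes.get_image("wrist");crop(d,160,0,480,250,2.4,"w9.png");print(tool()[2]["contact_force"])
E
```

```text
clock: 8.28
position: [0.5333, -0.1049, 0.0733]
ee_rot: [0.706, 0.025, 0.706, -0.048]
contact_force: [-1.7, -7.5, 6.1]
width: 0.0156
clock: 8.9
position: [0.5321, -0.1183, 0.0554]
ee_rot: [0.703, 0.156, 0.689, 0.082]
contact_force: [-1.2, -6.6, 8.7]
width: 0.0152
[-0.4716664  -7.13955783 10.44670168]
```

View pics/w9.png

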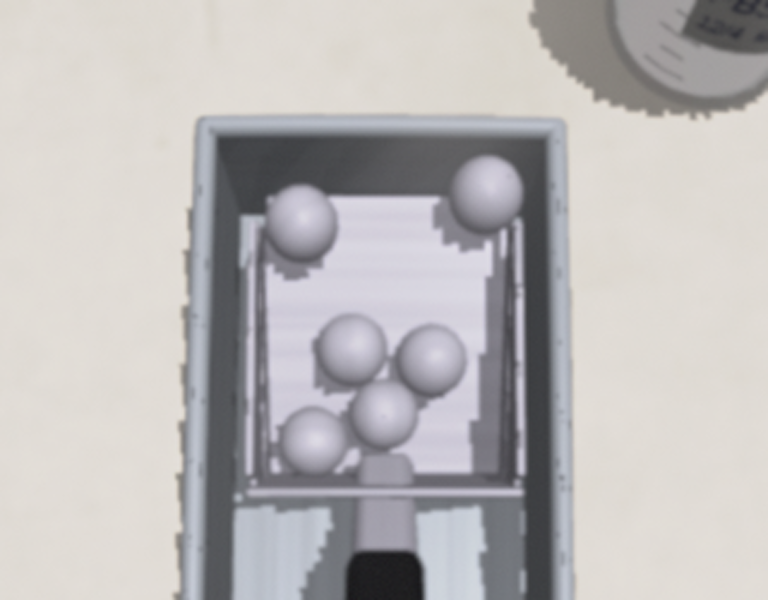

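All four middle beads rolled to the back at crop (310–430, 350–440), and two more sit near the nose. I'm lifting now.

```bash
python3 -m crank '[[-0.8,0,0,0,0,0,1],[-2.5,0.3,0,0,0,0,1],[-5,1.2,0,0,0,0,1],[-8,2.3,0,0,0,0,1],[-11,3.3,0,0,0,0,1]]' 
python3 -m crank '[[-2,0.7,0,0,0,0,1],[-2,0.7,0,0,0,0,1],[-2,0.7,0,0,0,0,1]]'
python3 - <<'E'
from h import *
d=eyes.get_image("wrist");cv2.imwrite("pics/w10.png",d["color"]);p,r,s=tool();print(s["contact_force"],p,r.as_matrix().round(3))
# dump pose: nose-down; scoop lip target
for th in(20,-10,-40):
  a=np.radians(84)
  # tool x dir for nose pitch th (up +)
  f=np.array([np.cos(a),np.sin(a),0]);t=np.radians(th)
  x=-np.array([0,0,1])*np.cos(t)+f*np.sin(t); y=f*np.cos(t)+np.array([0,0,1])*np.sin(t)
  lip=np.array([.620,.245,.112 if th<0 else .17]); pt=lip-.0665*x-.1055*y
  print(th,pt.round(4));go(pt,Rt(x,np.cross(x,y)))
E
```

```text
clock: 9.57
position: [0.5297, -0.1197, 0.1701]
ee_rot: [0.701, 0.156, 0.691, 0.083]
contact_force: [-0.0, -0.2, -1.8]
width: 0.0153
clock: 9.95
position: [0.5298, -0.12, 0.1898]
ee_rot: [0.701, 0.156, 0.691, 0.083]
contact_force: [0.3, 0.5, -1.4]
width: 0.0154
[-0.01675601  0.04231881 -1.6853617 ] [ 0.52973608 -0.12002928  0.18964666] [[ 0.032  0.1    0.995]
 [ 0.333  0.937 -0.105]
 [-0.942  0.334 -0.003]]
20 [0.6073 0.1238 0.1964]
t 10.0 p [ 0.5297 -0.12    0.1896] w 0.0153 F [-0.   0.  -1.7]
shift cm [ 7.73 23.85  5.16] rot deg [-0.1 -0.2  0.5]
-10 [0.6103 0.1532 0.1958]
t 10.0 p [ 0.5297 -0.12    0.1896] w 0.0153 F [-0.   0.  -1.7]
shift cm [ 8.77 26.61  5.16] rot deg [ -0.   -0.2 -29.5]
-40 [0.616  0.2071 0.2308]
t 10.0 p [ 0.5297 -0.12    0.1896] w 0.0153 F [-0.   0.  -1.7]
shift cm [ 7.3  32.89  5.15] rot deg [  0.   -0.2 -59.5]
```

View pics/w10.png

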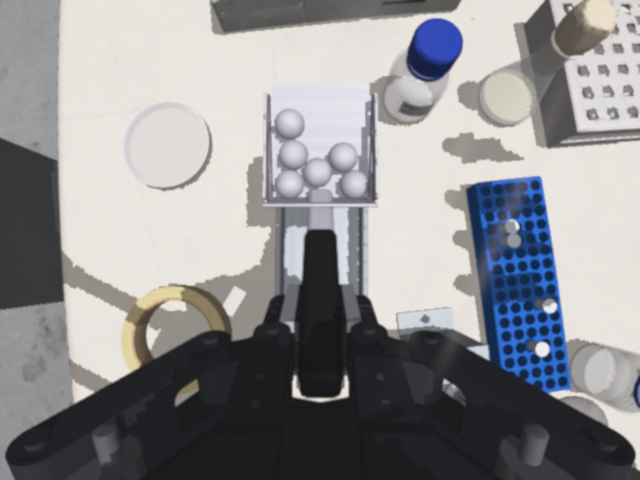

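All six beads are in the scoop, at wrist (289–355, 123–185). I'm carrying them to the bath.

```bash
python3 -m crank '[[0.4,2,0.4,0,0,0,1],[1.2,5,1.1,0,0,0,1],[2.4,8.5,1.9,0,0,0,1],[3.7,12.5,2.7,0,0,0,1],[5.0,16.2,3.5,0,0,0,1]]' 
python3 -m crank '[[1,3,0.7,0,0,0,1],[1.9,5.5,1.2,0,0,0,1],[2.5,7.3,1.6,0,0,0,1],[2.7,7.7,1.7,0,0,0,1],[2.7,7.7,1.7,0,0,0,1]]'
python3 - <<'E'
from h import *
d=eyes.get_image("wrist");cv2.imwrite("pics/w11.png",d["color"]);p,r,s=tool();print(s["contact_force"],p,s["qpos"].round(2))
for th in(20,5,-10,-25,-40):
  a=np.radians(84)
  f=np.array([np.cos(a),np.sin(a),0]);t=np.radians(th)
  x=-np.array([0,0,1])*np.cos(t)+f*np.sin(t); y=f*np.cos(t)+np.array([0,0,1])*np.sin(t)
  lip=np.array([.620,.245,.17-.0011*(20-th)]); pt=lip-.0665*x-.1055*y
  print(th,pt.round(4));go(pt,Rt(x,np.cross(x,y)))
E
```

```text
clock: 10.62
position: [0.5831, 0.0469, 0.1976]
ee_rot: [0.702, 0.157, 0.69, 0.083]
contact_force: [0.3, -0.2, -1.6]
width: 0.0151
clock: 11.25
position: [0.6085, 0.1234, 0.1979]
ee_rot: [0.702, 0.156, 0.69, 0.083]
contact_force: [-0.3, -0.6, -1.6]
width: 0.0152
[ 0.1118753   0.50172188 -1.67051647] [0.60856884 0.12293256 0.19802678] [-0.11  0.34  1.55  0.36  1.28 -0.12]
20 [0.6073 0.1238 0.1964]
t 11.3 p [0.6086 0.1229 0.198 ] w 0.015 F [ 0.1  0.5 -1.7]
shift cm [ 0.18  0.01 -0.14] rot deg [-0.1 -0.   0.5]
5 [0.6084 0.1347 0.2106]
t 11.3 p [0.6086 0.1229 0.198 ] w 0.015 F [ 0.1  0.5 -1.7]
shift cm [-0.79  1.52 -0.14] rot deg [ -0.1  -0.  -14.5]
-10 [0.6103 0.1532 0.2208]
t 11.3 p [0.6086 0.1229 0.198 ] w 0.015 F [ 0.1  0.5 -1.7]
shift cm [-1.14  3.61 -0.14] rot deg [ -0.1  -0.  -29.5]
-25 [0.6129 0.1779 0.2254]
t 11.3 p [0.6086 0.1229 0.198 ] w 0.015 F [ 0.1  0.5 -1.7]
shift cm [-0.74  6.1  -0.15] rot deg [ -0.   -0.  -44.5]
-40 [0.616  0.2071 0.2228]
t 11.3 p [0.6086 0.1229 0.198 ] w 0.015 F [ 0.1  0.5 -1.7]
shift cm [ 0.48  8.79 -0.15] rot deg [ -0.   -0.  -59.5]
```

View pics/w11.png

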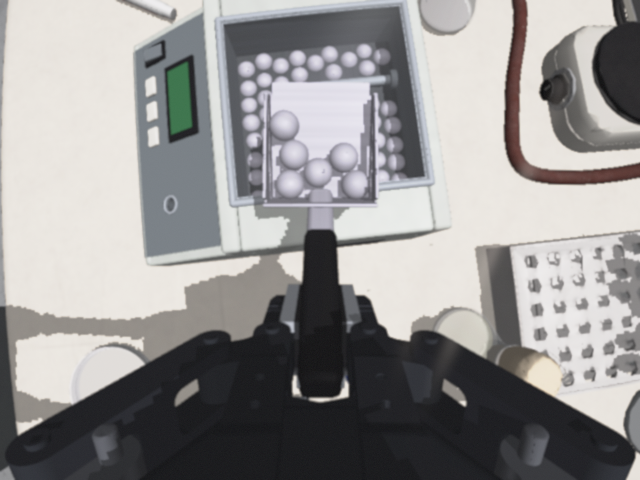

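Run:
```python
from h import *
for th,z in((5,.135),(-5,.122),(-13,.114),(-21,.11),(-30,.104),(-40,.10)):
  a=np.radians(84)
  f=np.array([np.cos(a),np.sin(a),0]);t=np.radians(th)
  x=-np.array([0,0,1])*np.cos(t)+f*np.sin(t); y=f*np.cos(t)+np.array([0,0,1])*np.sin(t)
  lip=np.array([.620,.25,z]); pt=lip-.0665*x-.1055*y
  print(th);go(pt,Rt(x,np.cross(x,y)))
```

```text
5
t 11.3 p [0.6086 0.1229 0.198 ] w 0.015 F [ 0.1  0.5 -1.7]
shift cm [ 1.12  1.37 -0.19] rot deg [ -0.1  -0.  -14.5]
-5
t 11.3 p [0.6086 0.1229 0.198 ] w 0.015 F [ 0.1  0.5 -1.7]
shift cm [ 1.    2.65 -0.19] rot deg [ -0.1  -0.  -24.5]
-13
t 11.3 p [0.6086 0.1229 0.198 ] w 0.015 F [ 0.1  0.5 -1.7]
shift cm [ 0.9   3.9  -0.19] rot deg [ -0.1  -0.  -32.5]
-21
t 11.3 p [0.6086 0.1229 0.198 ] w 0.015 F [ 0.1  0.5 -1.7]
shift cm [ 0.64  5.38 -0.2 ] rot deg [ -0.   -0.  -40.5]
-30
t 11.3 p [0.6086 0.1229 0.198 ] w 0.015 F [ 0.1  0.5 -1.7]
shift cm [ 0.78  7.09 -0.2 ] rot deg [ -0.   -0.  -49.5]
-40
t 11.3 p [0.6086 0.1229 0.198 ] w 0.015 F [ 0.1  0.5 -1.7]
shift cm [ 1.03  9.13 -0.2 ] rot deg [ -0.   -0.  -59.5]
```

```bash
python3 -m crank '[[0.6,0.7,-0.1,0,0,-7.5,1],[1.1,1.4,-0.2,0,0,-14.5,1],[1.0,2.65,-0.2,0,0,-24.5,1],[0.9,3.9,-0.2,0,0,-32.5,1],[0.6,5.4,-0.2,0,0,-40.5,1]]'
python3 - <<'E'
from h import *
d=eyes.get_image("wrist");cv2.imwrite("pics/w12.png",d["color"]);p,r,s=tool();print(s["contact_force"],p,s["qpos"].round(2))
for th,z in((-30,.104),(-40,.10),(-45,.1)):
  a=np.radians(84)
  f=np.array([np.cos(a),np.sin(a),0]);t=np.radians(th)
  x=-np.array([0,0,1])*np.cos(t)+f*np.sin(t); y=f*np.cos(t)+np.array([0,0,1])*np.sin(t)
  lip=np.array([.620,.25,z]); pt=lip-.0665*x-.1055*y
  print(th);go(pt,Rt(x,np.cross(x,y)))
E
```

```text
clock: 11.92
position: [0.6126, 0.1759, 0.2115]
ee_rot: [0.687, -0.093, 0.701, -0.167]
contact_force: [-0.6, -0.0, -1.8]
width: 0.0154
[ 1.38356784  5.13616063 -1.65119419] [0.61296004 0.18155943 0.20974145] [ 0.36  0.49  1.28 -0.33  1.54  0.5 ]
-30
t 11.97 p [0.613  0.1816 0.2097] w 0.0151 F [ 1.4  5.1 -1.7]
shift cm [-0.81  0.83 -0.01] rot deg [ 0.1  0.1 -8.9]
-40
t 11.97 p [0.613  0.1816 0.2097] w 0.0151 F [ 1.4  5.1 -1.7]
shift cm [-1.95  2.54 -0.01] rot deg [  0.1   0.1 -18.9]
-45
t 11.97 p [0.613  0.1816 0.2097] w 0.0151 F [ 1.4  5.1 -1.7]
shift cm [-2.59  3.42 -0.  ] rot deg [  0.1   0.1 -23.9]
```

View pics/w12.png

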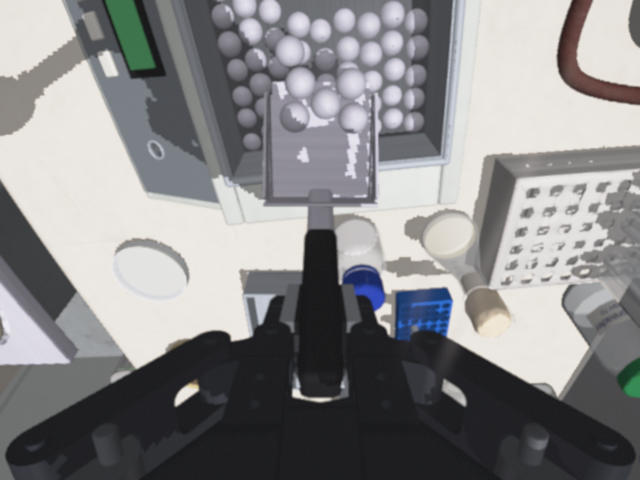

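The beads are sliding over the lip at (295–350, 50–118). I'm continuing the tilt.

```bash
python3 -m crank '[[-1,1,0,0,0,-8,1],[-2,2.2,0,0,0,-16,1],[-2.3,2.6,0,0,0,-20,1],[-2.3,2.6,0,0,0,-20,1],[-2.3,2.6,0,0,0,-20,1]]'
python3 - <<'E'
from h import *
d=eyes.get_image("wrist");cv2.imwrite("pics/w13.png",d["color"]);p,r,s=tool();print(s["contact_force"],p,s["qpos"].round(2))
E
```

```text
clock: 12.6
position: [0.616, 0.2075, 0.2232]
ee_rot: [0.648, -0.211, 0.675, -0.282]
contact_force: [0.4, 0.5, -1.1]
width: 0.0147
[ 0.24032914 -0.95552907 -0.46147521] [0.61605512 0.20725061 0.22364852] [ 0.52  0.64  1.13 -0.58  1.8   0.62]
```

View pics/w13.png

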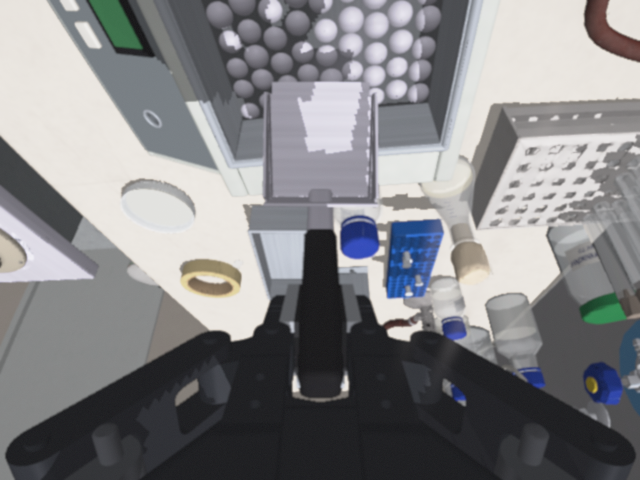

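Run:
```python
from h import *
go([.60,.17,.25],Rt([0,0,-1],yaw(-6)))
```

```text
t 12.65 p [0.6161 0.2073 0.2236] w 0.015 F [ 0.2 -1.  -0.5]
shift cm [ 0.55 -4.66 -1.2 ] rot deg [-0.2 -0.  40.9]
```

```bash
python3 -m crank '[[-1.2,-1.5,-0.3,0,0,8,1],[-0.8,-2.6,-0.6,0,0,18,1],[0,-3.6,-0.9,0,0,28,1],[0.5,-4.6,-1.2,0,0,38,1],[0.5,-4.6,-1.2,0,0,41,1]]'
python3 - <<'E'
from h import *
d=eyes.get_image("wrist");cv2.imwrite("pics/w14.png",d["color"])
d=eyes.get_image("top");crop(d,125,170,285,290,5,"t14.png")
go([.52,-.17,.20],Rt([0,0,-1],yaw(-8)))
E
```

```text
clock: 13.28
position: [0.5995, 0.1678, 0.2525]
ee_rot: [0.708, 0.04, 0.704, -0.038]
contact_force: [0.3, -0.2, -0.7]
width: 0.0154
t 13.38 p [0.5996 0.1685 0.2514] w 0.0151 F [-0.4  0.5 -0.7]
shift cm [  5.12 -34.53  -4.19] rot deg [ 1.7  0.2 -0. ]
```

View pics/w14.png

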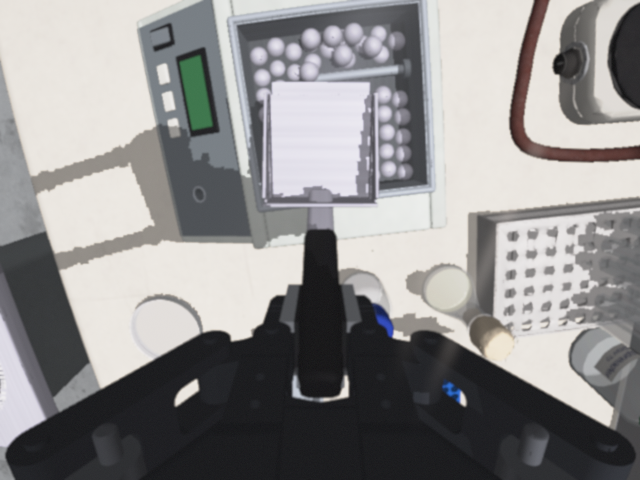

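The scoop is empty, and six higher beads are visible in the well, for example at (312,38), (353,33) and (373,47). I'm taking the scoop back to its original place.

```bash
python3 -m crank '[[0,-4,-0.5,0,0,0,1],[0,-9.5,-1.2,0,0,0,1],[1,-15,-1.8,0,0,0,1],[2,-20.5,-2.5,0,0,0,1],[3,-26,-3.2,0,0,0,1]]' 
python3 -m crank '[[0,-5.5,-0.8,1,0,0,1],[0.5,-9,-1.2,2,0,0,1],[0.5,-9,-1.2,2,0,0,1]]'
python3 - <<'E'
from h import *
d=eyes.get_image("top");crop(d,125,170,285,290,5,"t15.png")
go([.455,-.398,.085],Rt([0,0,-1],yaw(-12)))
E
```

```text
clock: 14.0
position: [0.5402, -0.0846, 0.2195]
ee_rot: [0.706, 0.037, 0.706, -0.037]
contact_force: [0.5, 0.7, -0.1]
width: 0.0154
clock: 14.38
position: [0.5186, -0.1736, 0.2142]
ee_rot: [0.705, 0.05, 0.706, -0.051]
contact_force: [-0.0, 0.3, -1.0]
width: 0.015
t 14.43 p [ 0.519  -0.172   0.2144] w 0.0151 F [-0.5 -0.1 -1. ]
shift cm [ 12.94 -23.28  -3.13] rot deg [ 3.9 -0.   0. ]
```

View pics/t15.png

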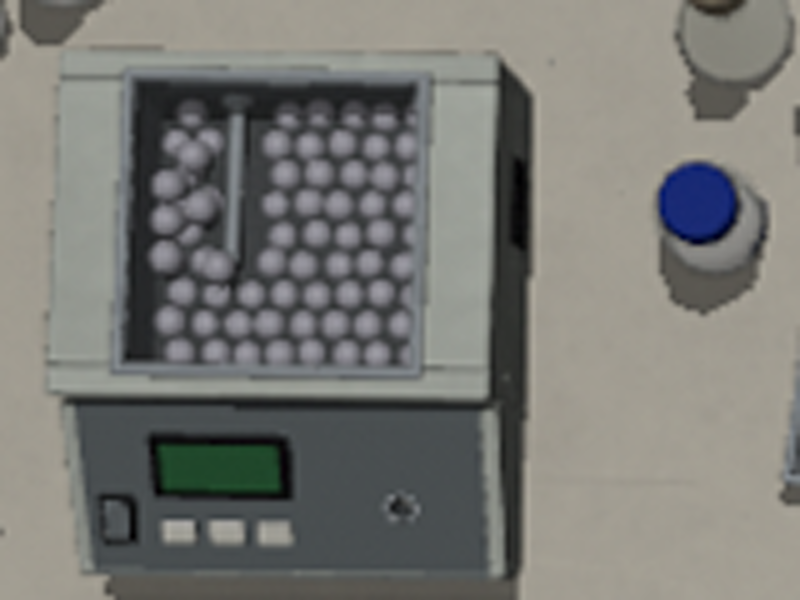

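All six loose beads now lie in the left part of the well, at crop (150–235, 150–265). I'm moving on to place the scoop.

```bash
python3 -m crank '[[0,-4,-1.2,1,0,0,1],[1,-9,-2.2,2,0,0,1],[3,-14,-3.1,4,0,0,1],[5,-19,-3.1,4,0,0,1],[7,-23.3,-3.1,4,0,0,1]]' 
python3 -m crank '[[2,0,0,0,0,0,1],[3.5,0,0,0,0,0,1],[4,0,0,0,0,0,1],[4,0,0,0,0,0,1]]'
python3 - <<'E'
from h import *
go([.455,-.398,.068],Rt([0,0,-1],yaw(-12)))
d=eyes.get_image("wrist");cv2.imwrite("pics/w16.png",d["color"])
E
```

```text
clock: 15.05
position: [0.4569, -0.3982, 0.1443]
ee_rot: [0.704, 0.073, 0.703, -0.074]
contact_force: [-0.4, 0.2, 0.2]
width: 0.0149
clock: 15.55
position: [0.4567, -0.3968, 0.1046]
ee_rot: [0.703, 0.074, 0.703, -0.074]
contact_force: [0.4, -1.5, -0.9]
width: 0.0148
t 15.55 p [ 0.4567 -0.3968  0.1046] w 0.0148 F [ 0.4 -1.5 -0.9]
shift cm [ 3.66 -0.15 -0.14] rot deg [0.1 0.  0. ]
```

View pics/w16.png

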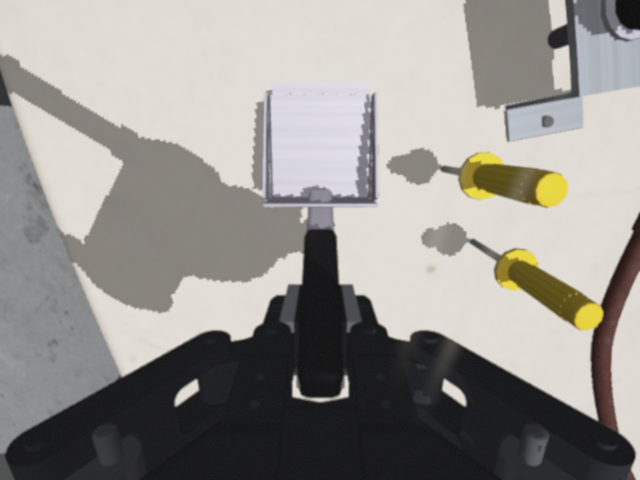

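Clear bench below. I'm lowering until it touches.

```bash
python3 -m crank '[[1.5,0,0,0,0,0,1],[2.8,0,0,0,0,0,1],[3.5,0,0,0,0,0,1],[3.7,0,0,0,0,0,1],[3.7,0,0,0,0,0,1]]' 
python3 -m crank '[[0.1,0,0,0,0,0,1],[0.15,0,0,0,0,0,1]]'
```

```text
clock: 16.23
position: [0.4557, -0.3983, 0.0681]
ee_rot: [0.703, 0.074, 0.703, -0.074]
contact_force: [-3.0, -0.7, 6.5]
width: 0.0151
clock: 16.48
position: [0.4557, -0.3984, 0.068]
ee_rot: [0.703, 0.074, 0.703, -0.075]
contact_force: [-3.8, 0.8, 16.0]
width: 0.0147
```

```bash
python3 -m crank '[[-0.15,0,0,0,0,0,1],[-0.15,0,0,0,0,0,2.5],[-0.15,0,0,0,0,0,4],[-0.15,0,0,0,0,0,4.5],[-0.15,0,0,0,0,0,4.5]]' 
python3 -m crank '[[-1.5,0,0,0,0,0,4.5],[-4,0,0,0,0,0,4.5],[-8,0,0,0,0,0,4.5],[-13,0,0,0,0,0,4.5],[-15,0,0,0,0,0,4.5]]'
python3 - <<'E'
from h import *
d=eyes.get_image("wrist");cv2.imwrite("pics/w17.png",d["color"])
d=eyes.get_image("top");crop(d,270,190,470,340,4,"t17.png")
c=cloud(d);
print(plane(d,[(434/4+270-.4,99/4+190-.4)],.136))
go([.6287,-.2188,.22],Rt([0,0,-1],yaw(-12)))
print(tool()[2]["qpos"].round(2))
E
```

```text
clock: 17.1
position: [0.4561, -0.3976, 0.067]
ee_rot: [0.703, 0.074, 0.703, -0.074]
contact_force: [0.3, 0.3, -0.2]
width: 0.045
clock: 17.73
position: [0.4573, -0.3989, 0.2222]
ee_rot: [0.705, 0.072, 0.701, -0.076]
contact_force: [0.2, -0.4, 0.5]
width: 0.0449
[[ 0.62943704 -0.2193808   0.136     ]]
t 17.82 p [ 0.4574 -0.399   0.2216] w 0.0453 F [0.2 0.1 0.4]
shift cm [ 0.14 21.2  13.  ] rot deg [-0.   0.4  0.3]
[-0.83  0.33  1.46 -0.    1.35 -0.62]
```

View pics/w17.png

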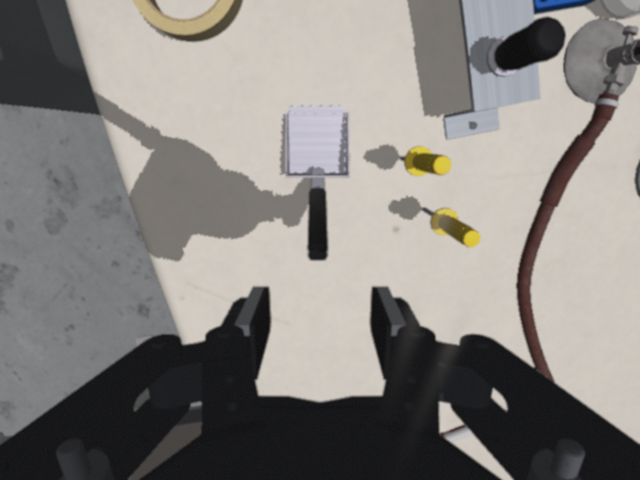

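View pics/t17.png

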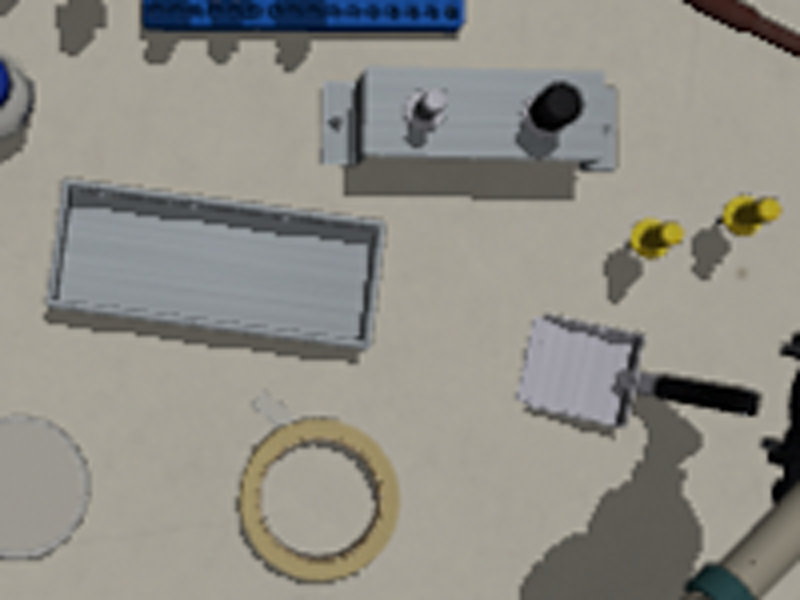

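The scoop stands flat at crop (580,375), let go, and the tray is empty. Next I go above the reset pin.

```bash
python3 - <<'E'
from h import *
go([.6287,-.2188,.22],Rt([0,0,-1],yaw(0)))
E
python3 -m crank '[[0,4,2.5,-2,0,0,4.5],[0,9,5.5,-5,0,0,4.5],[0,14,8.5,-8,0,0,4.5],[0,19,11.5,-11,0,0,4.5],[0,21.2,13,-12,0.4,0.3,4.5]]' 
python3 -m crank '[[0,0,0,0,0,0,4.5],[0,0,0,0,0,0,4.5]]'
python3 - <<'E'
from h import *
d=eyes.get_image("wrist");cv2.imwrite("pics/w18.png",d["color"])
go([.6287,-.2188,.22],Rt([0,0,-1],yaw(0)))
print(proj(d,[[.6287,-.2188,.136],[.6287,-.2188,.078]]))
E
```

```text
t 17.82 p [ 0.4574 -0.399   0.2216] w 0.0453 F [0.2 0.1 0.4]
shift cm [ 0.14 21.2  13.  ] rot deg [-12.    0.3   0.3]
clock: 18.45
position: [0.6285, -0.2145, 0.2161]
ee_rot: [0.704, 0.002, 0.71, 0.004]
contact_force: [-0.7, -0.8, -0.4]
width: 0.0447
clock: 18.7
position: [0.6264, -0.2185, 0.2167]
ee_rot: [0.704, 0.002, 0.71, 0.001]
contact_force: [0.5, -0.6, 0.3]
width: 0.045
t 18.75 p [ 0.6263 -0.2188  0.217 ] w 0.045 F [-0.  -0.1  0.1]
shift cm [-0.31 -0.    0.24] rot deg [-0.1 -0.4 -0.3]
[[323.09695166 250.58661158]
 [323.11539993 230.71103761]]
```

View pics/w18.png

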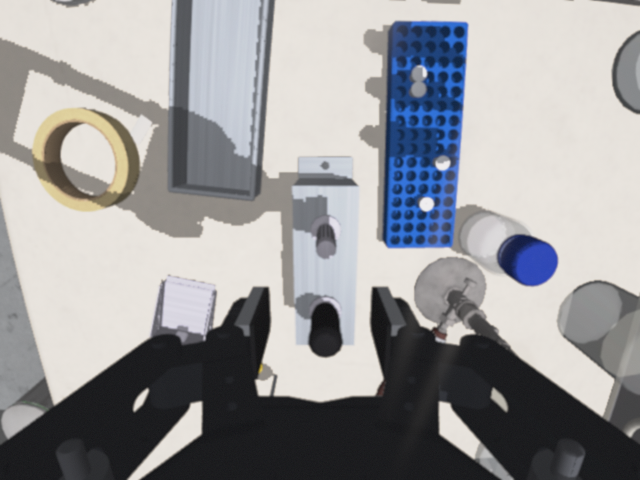

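Run:
```python
from h import *
d=eyes.get_image("wrist")
crop(d,270,190,380,360,3.5,"w18c.png")
print(plane(d,[(326,246)],.136),plane(d,[(326,228)],.078))
c=cloud(d);
for u,v in((326,246),(326,330),(326,225)):print(c[v,u].round(3))
```

```text
[[ 0.63061706 -0.2158835   0.136     ]] [[ 0.63110553 -0.21678015  0.078     ]]
[ 0.631 -0.215  0.138]
[ 0.631 -0.283  0.132]
[ 0.631 -0.211  0.091]
```

View pics/w18c.png

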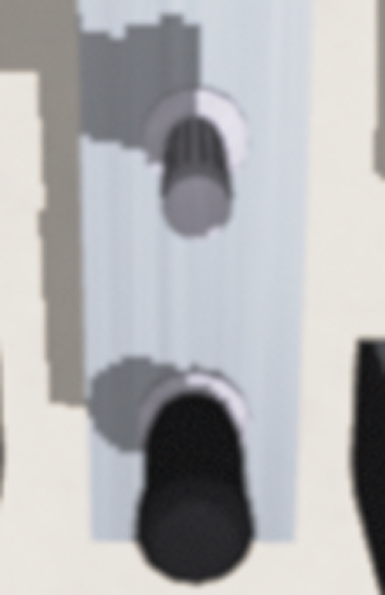

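The pin top is at wrist (326,249) and its flange at (326,229), which puts the pin at about (0.630, −0.218). I'm descending.

```bash
python3 -m crank '[[4,0.05,0.4,0,-0.4,-0.3,4.5],[8,0.05,0.4,0,-0.4,-0.3,4],[11,0.05,0.4,0,-0.4,-0.3,3.5],[13.1,0.05,0.4,0,-0.4,-0.3,3.5],[13.1,0.05,0.4,0,-0.4,-0.3,3.5]]'
python3 - <<'E'
from h import *
d=eyes.get_image("wrist");cv2.imwrite("pics/w19.png",d["color"])
go([.630,-.218,.085],Rt([0,0,-1],yaw(0)))
E
```

```text
clock: 19.42
position: [0.6285, -0.2168, 0.0846]
ee_rot: [0.706, 0.002, 0.708, -0.0]
contact_force: [0.0, 0.2, 0.2]
width: 0.035
t 19.48 p [ 0.6297 -0.2172  0.0861] w 0.035 F [-0.4 -0.1  0.4]
shift cm [ 0.11 -0.08  0.03] rot deg [-0.1 -0.  -0.1]
```

View pics/w19.png

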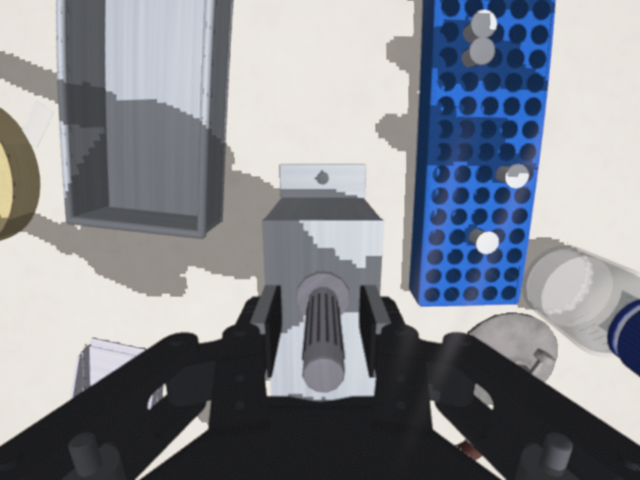

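The pin is centred between the pads at (323,330). Closing.

```bash
python3 -m crank '[[0,0,0.05,0,0,0,2],[0,0,0.05,0,0,0,1],[0,0,0.05,0,0,0,1],[0,0,0.05,0,0,0,1],[0,0,0.05,0,0,0,1]]' 80
python3 -m crank '[[-2,0,0,0,0,0,1],[-5,0,0,0,0,0,1],[-9,0,0,0,0,0,1],[-12,0,0,0,0,0,1],[-12,0,0,0,0,0,1]]'
python3 - <<'E'
from h import *
d=eyes.get_image("wrist");cv2.imwrite("pics/w20.png",d["color"])
p,r,s=tool();print(p,s["contact_force"],s["qpos"].round(2))
E
```

```text
clock: 20.1
position: [0.6319, -0.217, 0.088]
ee_rot: [0.708, -0.0, 0.706, -0.001]
contact_force: [-0.2, -1.8, 5.7]
width: 0.0126
clock: 20.72
position: [0.6325, -0.2166, 0.2091]
ee_rot: [0.709, -0.0, 0.705, -0.001]
contact_force: [-0.1, -0.1, -0.8]
width: 0.0122
[ 0.63133634 -0.21615388  0.20695269] [-0.21809933  0.87851065 -0.70098321] [-0.43  0.43  1.33  0.    1.38 -0.43]
```

View pics/w20.png

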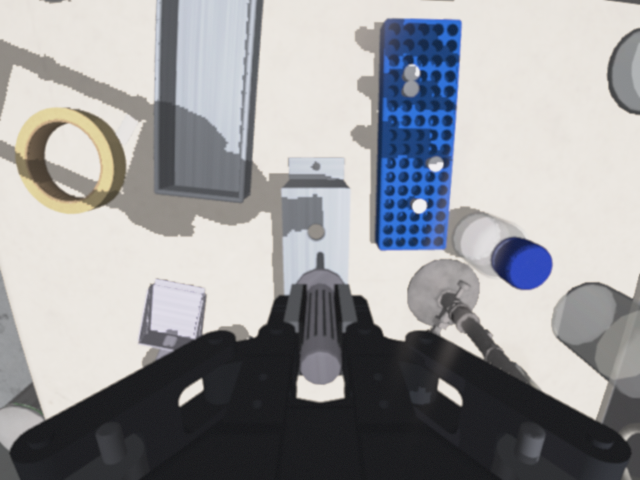

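```bash
cat >> h.py <<'E'
def avg(n=6):
    ps=[];rs=[]
    for _ in range(n):
        eyes.get_image("top"); s=manip.get_state(); ps.append(s["position"]); rs.append(rot(s["ee_rot"]).as_quat())
    return np.mean(ps,0),R.from_quat(rs).mean(),np.std(ps,0)
E
python3 - <<'E'
from h import *
p,r,sd=avg();print(p,sd);d=eyes.get_image("wrist")
crop(d,270,220,370,400,3.3,"w20c.png")
E
```

```text
[ 0.63024678 -0.21579765  0.20460025] [1.79822175e-04 8.19967598e-05 4.05891429e-04]
```

View pics/w20c.png

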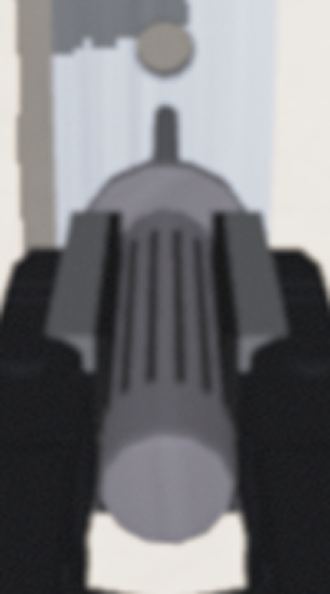

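Run:
```python
from h import *
p,r,sd=avg(3);d=eyes.get_image("wrist")
e,v=ray(d,[(320,252),(320.4,367.3),(320,268.5)]);e=r.inv().apply(e-p);v=r.inv().apply(v)
for i,xs in((0,(.065,.07,.073,.076,.08)),(1,(-.053,-.049,-.045)),(2,(.006,.01,.014))):
  for x in xs:
    t=(x-e[0])/v[i,0];print(i,(e+v[i]*t).round(4))
# bore target
al=np.radians(25);zb=np.array([-np.sin(al),0,np.cos(al)])
bore=np.array([.4866,.2023,.067]);print("axis",zb)
Rg=Rt(-zb,[np.cos(al),0,np.sin(al)])
for h in (.05,.02):
  tip=bore+zb*h; pt=tip-Rg.apply([.073,0,0]); print(h,pt.round(4)); go(pt,Rg)
# scene view of pin
d=eyes.get_image("scene");print(proj(d,[r.apply([.073,0,0])+p,p]))
crop(d,300,150,500,350,3,"s20.png")
```

```text
0 [0.065 0.003 0.001]
0 [0.07   0.0014 0.001 ]
0 [0.073  0.0005 0.001 ]
0 [ 0.076  -0.0004  0.001 ]
0 [ 0.08   -0.0017  0.001 ]
1 [-0.053   0.0025  0.0012]
1 [-0.049  -0.0004  0.0012]
1 [-0.045  -0.0033  0.0012]
2 [0.006  0.0135 0.001 ]
2 [0.01  0.012 0.001]
2 [0.014  0.0106 0.001 ]
axis [-0.42261826  0.          0.90630779]
0.05 [0.4346 0.2023 0.1785]
t 21.32 p [ 0.631  -0.2162  0.2059] w 0.012 F [-0.4  0.4 -0.4]
shift cm [  2.78  41.84 -19.66] rot deg [ -0. -25.  -0.]
0.02 [0.4473 0.2023 0.1513]
t 21.32 p [ 0.631  -0.2162  0.2059] w 0.012 F [-0.4  0.4 -0.4]
shift cm [  5.49  41.84 -18.39] rot deg [ -0. -25.  -0.]
[[379.34881641 237.17219214]
 [381.51508305 209.45342275]]
```

View pics/s20.png

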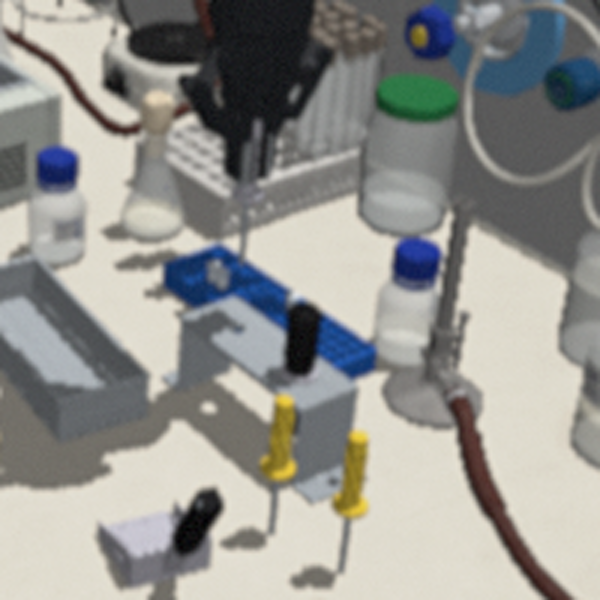

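The pin is coaxial with the tool, with its tip about 73 mm ahead of the TCP. I'm carrying it to the console while tilting 25°.

```bash
python3 -m crank '[[0,4,-3,0,-4,0,1],[0,9,-7,0,-10,0,1],[0,14.5,-11,0,-16,0,1],[0,20,-15,0,-21,0,1],[0,25.5,-19,0,-25,0,1]]'
python3 - <<'E'
from h import *
al=np.radians(25);zb=np.array([-np.sin(al),0,np.cos(al)])
bore=np.array([.4866,.2023,.067]);Rg=Rt(-zb,[np.cos(al),0,np.sin(al)])
go(bore+zb*.04-Rg.apply([.073,0,0]),Rg)
E
```

```text
clock: 22.0
position: [0.4499, 0.0253, 0.2065]
ee_rot: [0.844, 0.001, 0.536, -0.001]
contact_force: [0.8, 1.0, 0.0]
width: 0.0124
t 22.0 p [0.4499 0.0253 0.2065] w 0.0124 F [0.8 1.  0. ]
shift cm [ 2.89 17.69 -2.62] rot deg [-0.2  0.2 -0. ]
```

```bash
python3 -m crank '[[0,5,-0.8,0,0,0,1],[0,10,-1.6,0,0,0,1],[0.5,14.5,-2.2,0,0,0,1],[1.2,17.6,-2.6,0,0,0,1],[1.8,17.7,-2.6,0,0,0,1]]' 
python3 -m crank '[[0,0,0,0,0,0,1],[0,0,0,0,0,0,1]]'
python3 - <<'E'
from h import *
al=np.radians(25);zb=np.array([-np.sin(al),0,np.cos(al)])
bore=np.array([.4866,.2023,.067]);Rg=Rt(-zb,[np.cos(al),0,np.sin(al)])
p,r,sd=avg(3)
go(bore+zb*.03-Rg.apply([.073,0,0]),Rg)
d=eyes.get_image("wrist");cv2.imwrite("pics/w22.png",d["color"])
print(proj(d,[bore,r.apply([.073,.0005,.001])+p]))
crop(d,220,130,420,280,4,"w22c.png")
E
```

```text
clock: 22.62
position: [0.4356, 0.2033, 0.1791]
ee_rot: [0.844, -0.001, 0.537, 0.002]
contact_force: [0.3, -0.5, -0.2]
width: 0.0122
clock: 22.88
position: [0.436, 0.2001, 0.1792]
ee_rot: [0.844, 0.001, 0.537, -0.001]
contact_force: [1.6, 0.2, -0.5]
width: 0.0119
t 23.02 p [0.4362 0.2003 0.1795] w 0.0119 F [ 0.1  0.4 -0.2]
shift cm [ 2.02  0.2  -0.19] rot deg [-0.1  0.1  0. ]
[[315.84048557 231.61463696]
 [319.42511568 252.43450821]]
```

View pics/w22.png

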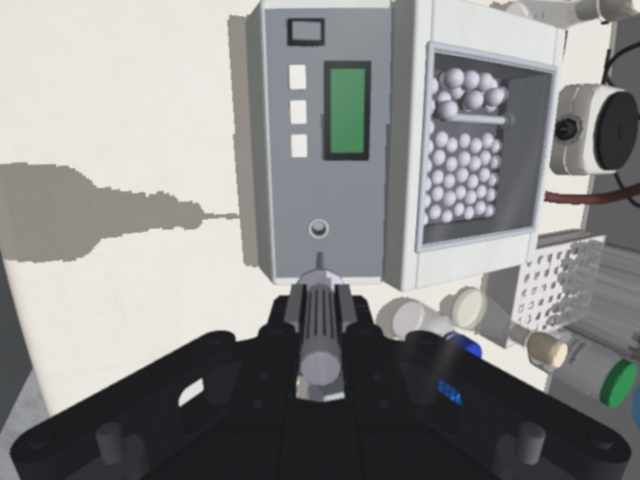

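View pics/w22c.png

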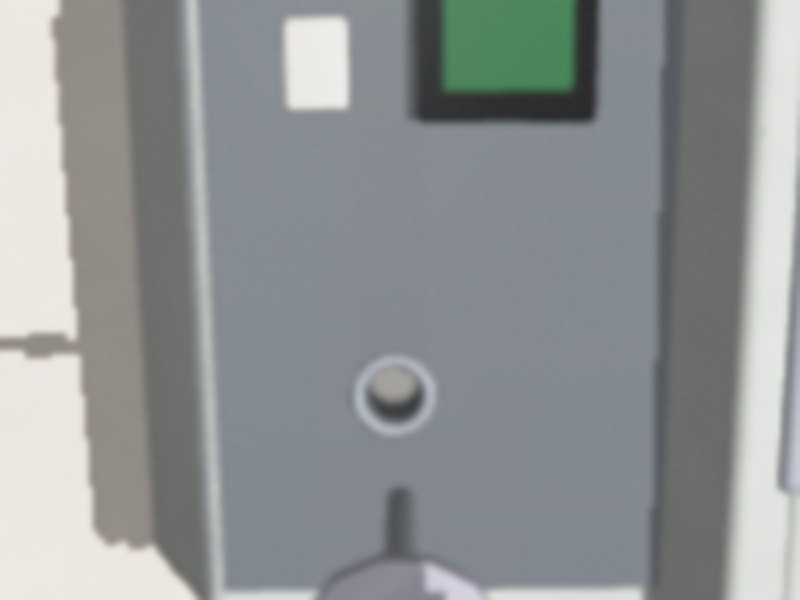

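```bash
cat > b.py <<'E'
from h import *
import sys
u,v,tu,tv=map(float,sys.argv[1:5])
al=np.radians(25);zb=np.array([-np.sin(al),0,np.cos(al)])
bore=np.array([.4866,.2023,.067])
p,r,sd=avg(3);d=eyes.get_image("wrist")
e,w=ray(d,[(u,v),(tu,tv)])
t=((bore-e)@zb)/(w[0]@zb);b=e+w[0]*t
print("bore wrist",b.round(4),"in tool",r.inv().apply(b-p).round(4))
c=cloud(d);reg=c[170:215,290:345].reshape(-1,3);print("face offset from plane mm",(np.median((reg-bore)@zb)*1000).round(2), "tilt",np.degrees(np.arctan(np.polyfit(reg[:,0],reg[:,2],1)[0])))
te=r.inv().apply(e-p);tw=r.inv().apply(w[1]);k=(.073-te[0])/tw[0];print("tip in tool",(te+tw*k).round(4))
print("axis angle",np.degrees(np.arccos(-r.apply([1,0,0])@zb)))
E
python3 b.py 318.6 228.9 319.9 252.2
```

```text
bore wrist [0.4884 0.2052 0.0678] in tool [1.232e-01 4.400e-03 1.000e-04]
face offset from plane mm 0.31 tilt -16.134005798024997
tip in tool [0.073  0.0007 0.0012]
axis angle 0.06040372189576358
```

```bash
python3 -m crank '[[1.5,0.4,-0.1,0,0,0,1],[3,0.4,-0.1,0,0,0,1],[4,0.4,-0.1,0,0,0,1],[4,0.4,-0.1,0,0,0,1],[4,0.4,-0.1,0,0,0,1]]'
python3 - <<'E'
from h import *
d=eyes.get_image("wrist");d=eyes.get_image("wrist")
crop(d,270,190,370,290,6,"w23c.png");print(tool()[2]["contact_force"])
d=eyes.get_image("scene");crop(d,230,150,330,250,6,"s23.png")
E
```

```text
clock: 23.9
position: [0.4521, 0.2053, 0.1428]
ee_rot: [0.844, 0.0, 0.537, -0.0]
contact_force: [-0.4, 0.4, 0.1]
width: 0.0126
[ 0.12058014 -1.66651457 -0.62294775]
```

View pics/w23c.png

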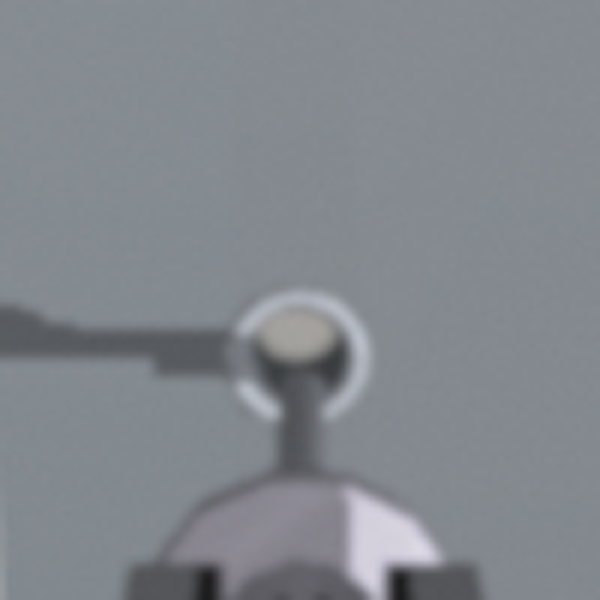

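View pics/s23.png

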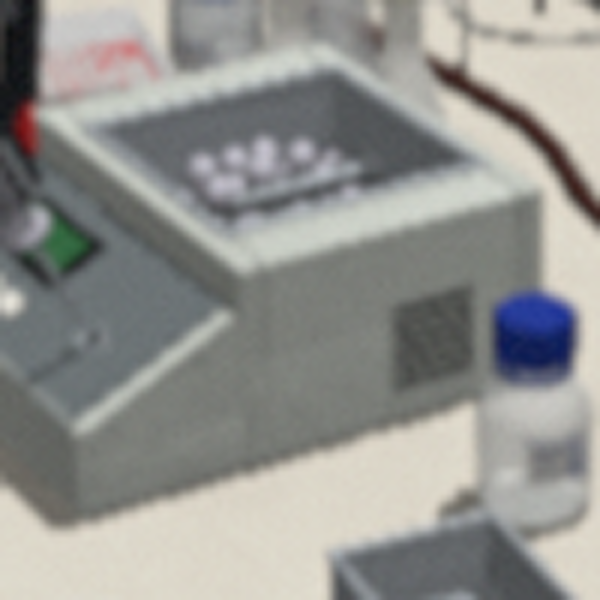

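The ring is centred at wrist (320.2,249.4), with the tip at (320.1,252.4) just below it.

```bash
python3 b.py 320.0 249.3 320.0 252.2
```

```text
bore wrist [0.4885 0.2048 0.0679] in tool [ 0.0834 -0.0006  0.0012]
face offset from plane mm 0.35 tilt -6.350455525431374
tip in tool [0.073  0.0006 0.0013]
axis angle 0.088260168539617
```

```bash
python3 -m crank '[[0,-0.1,0,0,0,0,1],[0.8,-0.1,0,0,0,0,1],[1.6,-0.1,0,0,0,0,1],[2.3,-0.1,0,0,0,0,1],[2.3,-0.1,0,0,0,0,1]]'
python3 - <<'E'
from h import *
d=eyes.get_image("wrist");d=eyes.get_image("wrist")
crop(d,270,190,370,290,6,"w24c.png");print(tool()[0],tool()[2]["contact_force"])
E
```

```text
clock: 24.88
position: [0.4615, 0.204, 0.1206]
ee_rot: [0.843, 0.0, 0.538, -0.0]
contact_force: [0.1, -0.1, -0.5]
width: 0.0117
[0.46167293 0.20426495 0.12130552] [-0.44939431 -0.48644089 -0.32571203]
```

View pics/w24c.png

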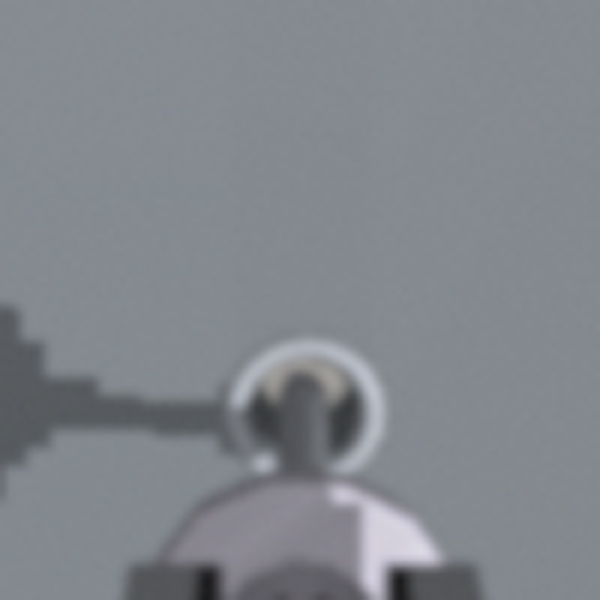

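The shaft is in the bore, with the button visible around it at crop (305,375) and no side force. Pressing in steps.

```bash
python3 -m crank '[[0.3,0,0,0,0,0,1],[0.5,0,0,0,0,0,1],[0.5,0,0,0,0,0,1]]'
python3 -m crank '[[0.2,0,0,0,0,0,1],[0.2,0,0,0,0,0,1]]'
python3 -m crank '[[0.2,0,0,0,0,0,1],[0.2,0,0,0,0,0,1]]'
```

```text
clock: 25.35
position: [0.464, 0.2045, 0.1174]
ee_rot: [0.844, 0.0, 0.537, 0.0]
contact_force: [-1.0, 0.2, 4.1]
width: 0.0122
clock: 25.6
position: [0.4649, 0.2044, 0.1156]
ee_rot: [0.844, 0.001, 0.537, 0.0]
contact_force: [-2.1, 0.2, 3.9]
width: 0.0121
clock: 25.85
position: [0.4655, 0.2045, 0.115]
ee_rot: [0.844, 0.001, 0.536, 0.0]
contact_force: [-10.3, -0.5, 18.6]
width: 0.0119
```

```bash
python3 -m crank '[[0,0,0,0,0,0,1],[0,0,0,0,0,0,1],[0,0,0,0,0,0,1],[0,0,0,0,0,0,1]]'
python3 - <<'E'
from h import *
p,r,sd=avg(3);al=np.radians(25);zb=np.array([-np.sin(al),0,np.cos(al)])
print(p,"axis deg",np.degrees(np.arccos(-r.apply([1,0,0])@zb)),tool()[2]["contact_force"])
d=eyes.get_image("wrist");cv2.imwrite("pics/w25.png",d["color"])
d=eyes.get_image("top");crop(d,125,170,475,340,2.2,"t25.png")
e,v=ray(d,[(205,271)])
E
```

```text
clock: 26.35
position: [0.4655, 0.2045, 0.1151]
ee_rot: [0.844, 0.001, 0.536, 0.0]
contact_force: [-11.2, -0.0, 17.7]
width: 0.012
[0.46548425 0.20452375 0.1150852 ] axis deg 0.1663614724539095 [-10.37942674  -0.77114992  17.0731265 ]
```

View pics/w25.png

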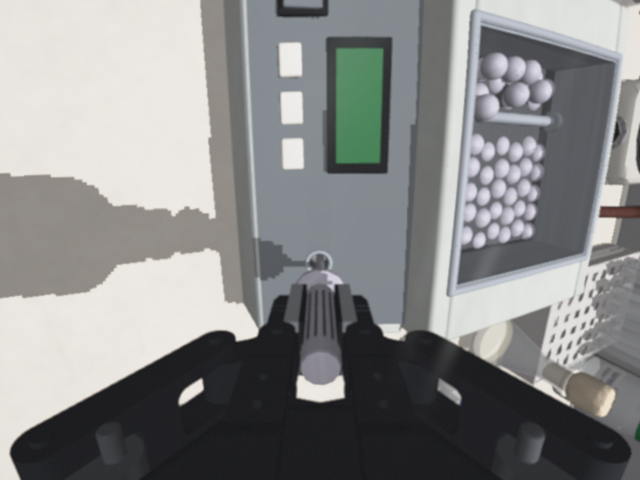

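View pics/t25.png

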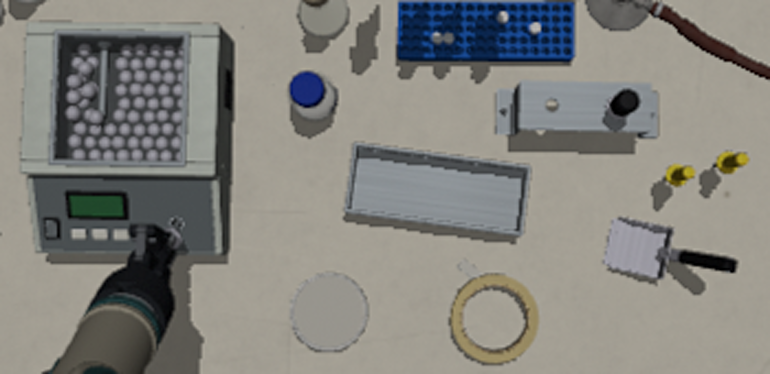

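The tip has travelled 30.8 mm, against 10.4 + 16 + 4 = 30.4 mm expected. The button is on its hard stop with a steady 20 N. Handing in.

```bash
python3 -c "
from rig import manip
print(manip.sign_off()); s=manip.get_state(); print(s['clock'],s['contact_force'],s['width'])"
```

```text
the job is handed in; nothing more can be done
None
the job is handed in; nothing more can be done
```

The job is handed in, about 26.5 s into the 67 s allowed. The interface reports no verdict, so these results come from my own last checks.

- **Beads:** All six loose beads were tipped into the well with the scoop; the final top and wrist pictures show them there and the tray empty. On the first push, four beads jammed in a row against the tray's end wall. I cleared this by tilting the scoop's nose up under light forward pressure.
- **Scoop:** It stands flat on the bench near its original place. I let go of it, and the top picture shows it still standing there.
- **Reset button:** I hold the silver pin within about 0.2° of the bore's axis. The tip went about 20 mm past the console face (16 mm bore plus 4 mm travel). The steady push is about 20 N, well above the 6 N spring, so the button is against its hard stop. The button's travel itself could not be read directly.
- **Bystanders:** In the last top picture, the dish, rack, bottle, flask and tape look unmoved.
- **Disagreement:** The top and wrist cameras put the bore about 3 mm apart. I used the wrist camera's reading relative to the pin tip, and the pin entered with no side force.

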